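Seat the whetstone in its sharpening ramp

ROBOT

A 6-joint arm with a two-finger parallel gripper is mounted at the origin on a cart in front of the work surface, level with it; the furniture and walls round the work are solid. World frame = base frame: x ahead of the robot, y to its left, z up, the work surface at z = 0. Lengths are in mm, angles in rad, forces in N, time in s.
With the tool pointing down it reaches from about 275 to 825 mm from the base axis. Payload 5.2 kg.
Tool frame: the origin (TCP) lies at the very end of the fingers, on their centre line; the grasp point (between the pads) lies 19 mm behind it; z points along the fingers, x is the direction in which the jaws open and shut, and the axes are right-handed (so a half turn about z gives the same grasp; the last joint's range is limited). The gripper opens to 93 mm and grips with 3 to 60 N. Pads are 15 mm wide; open, the fingers measure 128 mm over their backs; the gripper's body (75 mm by 188 mm) begins 65 mm behind the grasp point.
Start: joints at [0.963, 0.259, 1.535, -0, 1.348, -0.203], TCP at [216.588, 505.563, 218.653] pointing down, gripper open.
Joint ranges: [-3.14, 3.14], [-0.91, 2.08], [0.19, 2.58], [-1.22, 4.36], [0.22, 2.71], [-3.12, 3.12]. Speed limits (rad/s): [2.57, 2.57, 3.14, 3.14, 3.14, 3.14].

INTERFACE

Orientations are given as a unit quaternion [w, x, y, z].
In Python, from station import manip gives the robot as it stands.
- The arm moves only by the tool move_arm, never from a script. Its argument "moves" is one flat list of numbers, 7 for each row, row after row: the closure, from 0 (fully open) to 1 (shut), then the shift along the tool's x, y, z in m, then the turn, a rotation vector about the tool's x, y, z in degrees. A call has 1 to 12 rows; each row shifts and turns the commanded pose from where the row before left it, along the tool's axes as they then stand; what a row does not reach is not made up. A row lasts 1/12 s, in which the tool goes at most 41.7 mm and 7.16 degrees, less where a joint would pass 70% of its speed; a pose out of reach is approached as far as the arm can. A call with a gripper value outside its range is refused whole. The fingers move at their own pace and stop on an object; "grip_force" is the grip in N (left out, the last holds). Time passes only in rows, so rows that do not move let the fingers close. It gives the time, the measured TCP pose, the force and the opening at its end, in the units of the state.
- manip.observe(): the state, without advancing time (a new reading comes with each control period).
- manip.camera(name): name is "side" or "top" or "wrist"; returns a dict with "img" (480x640x3 uint8, red, green, blue), "intrinsics" (3x3 intrinsics, pixels), "dist" ([k1, k2, p1, p2, k3] as OpenCV has them; the pictures are not rectified), "R" (3x3) and "t" (3): a world point X has camera coordinates R X + t. Camera axes: x right, y down, z forward; pixel columns grow to the right and rows downward; lengths in mm; the calibration is good to about 2 mm. A picture is of the moment at which its call begins. There is no depth.
- manip.job_done(): hands the job in, once; it reports no verdict.
The state is a dict: "time": time; "joint_positions": joint angles; "joint_velocities": joint speeds; "joint_torque": joint torques, N m; "eef_pos": TCP position; "eef_rot": TCP orientation; "contact_force": force on the tool from outside, world axes, zero at the start; "moment": the same for the moment, N m; "finger_gap": opening from 0.0 (shut) to 1.0 (fully open).
Only numpy, scipy, OpenCV 4.12 (cv2) and the standard library are available. Lean on these libraries where they do the work, as an engineer would, in place of code of your own. Each camera call takes 0.05 s, during which the arm holds its last target.

TASK

Set up the sharpening ramp: lay the large whetstone, same face up, lengthwise on the sloping bed, with one long side pushed fully against the side fence and its lower end fully against the foot stop, and slide the clamp jaw down snug against its upper end. The stone is brittle, so set it down without banging it on the ramp, and leave everything else where it is.

Things in the scene. Friction and masses are not known exactly. Their poses are not given: they have to be found in the camera images.
- whetstone: Large two-layer whetstone, a plain bar 160 x 52 x 24 mm (x, y, z), about 0.4 kg, darker grey layer below and paler layer on top; starts flat on the worktop. Origin at the centre of its underside; x along its length, z up out of the pale face. Either end may go first.
- bed: Sloping wooden bed of the ramp (fixed), rising at 25 degrees towards the robot's right. Origin at the corner of bed surface, foot stop face and fence face, 37 mm above the worktop: x up the slope, y level across the bed, away from the robot, z square off it. Surface z = 0, x -15 to 250, y -96 to 10 mm (open at -96). A stone that is home has its origin at x = 80, y = -26, z = 0 mm.
- fence (a point): Side fence, a straight aluminium rail along the bed's far side as the robot sees it: bed y = 0 to 10, x = 6 to 166 mm, 16 mm high. This point: middle of its face, at bed (86, 0, 8) mm.
- foot_stop (a point): Foot stop, an aluminium bar across the bed's lower end, on the robot's left: bed x = -12 to 0, y = -96 to 10 mm, 14 mm high. This point: middle of its face, at bed (0, -43, 7) mm.
- jaw (a joint): Clamp jaw, an aluminium block 64 mm wide, 18 mm high with a rubber face, sliding on the bed's upper part; stays where left (drag about 4 N). 0 is fully up the slope; positive is metres slid down towards the foot stop, at most 0.055. Its face is at bed x = 205 mm - q, y = -58 to 6 mm; it meets a stone that is home at q = 0.045.
- jaw_knob (a point): Grip point on the jaw's black round knurled knob (24 mm across, standing square off the bed, from z = 23 to 53 mm above the bed surface); this point is on the knob's axis, 43 mm above the bed surface, 12 mm up the slope from the jaw's rubber face, at bed y = -26 mm.
- pocket_stone: Small one-piece pocket stone 100 x 32 x 14 mm lying on the worktop, not wanted; origin at the centre of its underside.
- kitchen_scissors: Scissors lying flat, 87 x 199 x 9 mm, bystander; origin under its middle, long along y.
- key_ring: Bunch of keys lying flat, 101 x 122 x 8 mm, bystander; origin under its middle.
- marker_pen: Pen lying flat, 17 x 135 x 16 mm, bystander; origin under its middle, long along y.
- tape_roll: Roll of tape lying flat, 104 mm across, 25 mm high, bystander; origin under its centre.
- water_glass: Drinking glass, 79 mm across, 90 mm high, standing behind the work, bystander; origin under its centre.

How it is judged:
By the outcome, as a careful person would: the job done as asked, in the order asked, and still so for the second after the job is handed in, with the robot touching nothing.
It also fails if it takes over 58 s, if anything falls off the work surface, if the arm or the gripper's body presses on something with over 40 N, if the wrist force passes 120 N, or if a joint passes its speed limit or range.

## Working session

There is one attempt and no reset: what is moved stays moved. The work goes in short steps, Python scripts to look and compute and a tool call to move; the robot and the scene stay as the last step left them, time stands still between calls to the robot, and variables do not carry over. Pictures are saved under pics/ and viewed, and the job is handed in when it is done.

Besides the shell and the picture viewer there is one more tool, called after "Emit:" as name(argument=value, ...) on one line, values as JSON. move_arm: Moves the arm, as the interface text tells. Its arguments: {"type":"object","properties":{"moves":{"type":"array","items":{"type":"number"}},"grip_force":{"type":"number"}},"required":["moves"]}

```bash
ls; mkdir -p pics
python3 - <<'E'
from station import manip
import cv2,numpy as np
print(manip.observe())
for n in ("side","top","wrist"):
    c=manip.camera(n); cv2.imwrite(f"pics/{n}0.png",c["img"][:,:,::-1])
    np.savez(f"{n}0.npz",**c)
    print(n,c["intrinsics"].tolist(),c["dist"],c["R"],c["t"])
E
```

```text
pics
{'time': 0.0, 'joint_positions': array([ 9.63256133e-01,  2.59346387e-01,  1.53604133e+00,  2.89659943e-06,
        1.34798258e+00, -2.02799785e-01]), 'joint_velocities': array([-0.00122996,  0.00242422, -0.00044981, -0.00116648, -0.00212756,
       -0.00056272]), 'joint_torque': array([-6.63042483e-04, -4.37305605e+01, -2.84010208e+01,  7.17610982e-02,
        4.15352779e-02, -1.38105756e-04]), 'eef_pos': array([216.25221313, 505.13471758, 217.83262957]), 'eef_rot': array([ 3.28559760e-04,  8.34799271e-01,  5.50553710e-01, -8.25867701e-04]), 'contact_force': array([ 0.52208988,  0.4542175 , -0.43353634]), 'moment': array([ 0.01455342, -0.044051  ,  0.02093173]), 'finger_gap': 0.9987161420041748}
side [[505.259988345827, 0.0, 322.268953708646], [0.0, 505.259988345827, 231.90951717921143], [0.0, 0.0, 1.0]] [-0.02035809  0.          0.          0.          0.        ] [[ 0.40152655 -0.91570673  0.01605001]
 [-0.65230146 -0.29823992 -0.69681831]
 [ 0.64286797  0.26932161 -0.71706809]] [-213.21465219  440.14848021  925.78448587]
top [[448.30236546521667, 0.0, 324.12833523877475], [0.0, 448.30236546521667, 237.08767105411258], [0.0, 0.0, 1.0]] [-0.09799685  0.          0.          0.          0.        ] [[ 0.02384639 -0.99920891  0.03182601]
 [-0.99681984 -0.02618658 -0.07526274]
 [ 0.07603661 -0.02993006 -0.99665572]] [ -36.51685299  562.76302117 1061.70559943]
wrist [[365.83680274341407, 0.0, 323.92235025751097], [0.0, 365.83680274341407, 235.4430585172984], [0.0, 0.0, 1.0]] [-0.0224389  0.         0.         0.         0.       ] [[ 0.39379598  0.9191958  -0.00195353]
 [ 0.87848878 -0.37572937  0.29510151]
 [ 0.27052207 -0.11792595 -0.95546391]] [-547.34968225  -34.11927489  393.22636083]
```

View pics/side0.png

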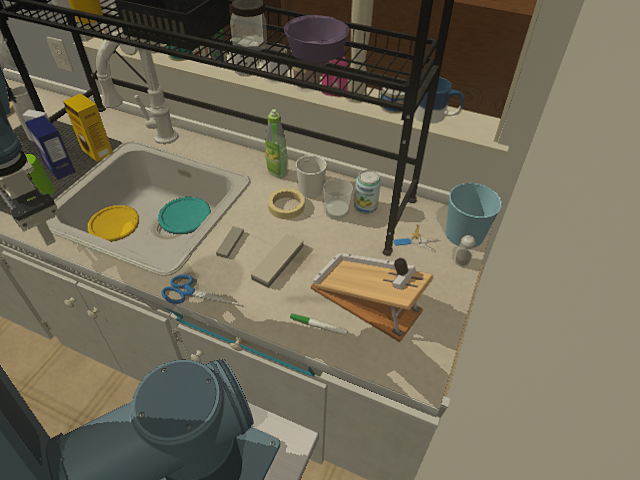

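View pics/top0.png

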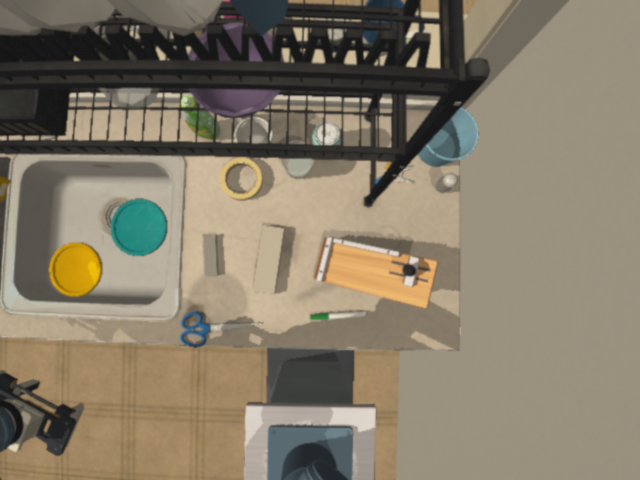

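View pics/wrist0.png

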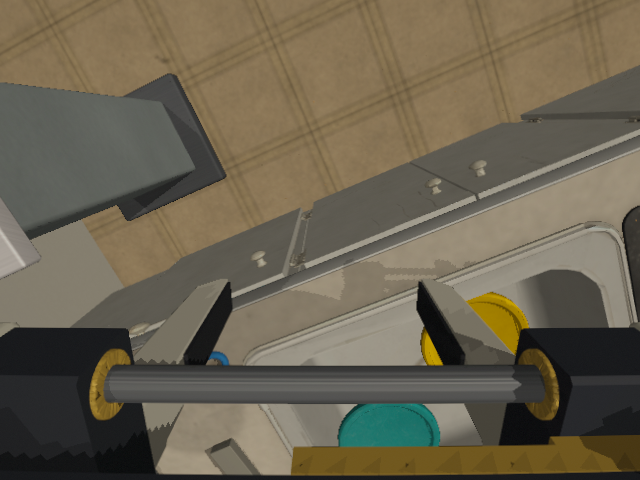

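The side view has the large stone at about (278,260), the pocket stone at (230,242), the ramp at about (375,280) with the knob at (402,267), and a rack post foot at (388,250). The top view has the stone at (269,259) and the knob at (409,270). I'll zoom in to measure.

Run:
```python
import cv2
a=cv2.imread("pics/side0.png")[220:350,220:450];cv2.imwrite("pics/s0z.png",cv2.resize(a,None,fx=3.4,fy=3.4,interpolation=cv2.INTER_CUBIC))
a=cv2.imread("pics/top0.png")[190:320,240:450];cv2.imwrite("pics/t0z.png",cv2.resize(a,None,fx=3.8,fy=3.8,interpolation=cv2.INTER_CUBIC))
```

```text
(no output)
```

View pics/s0z.png

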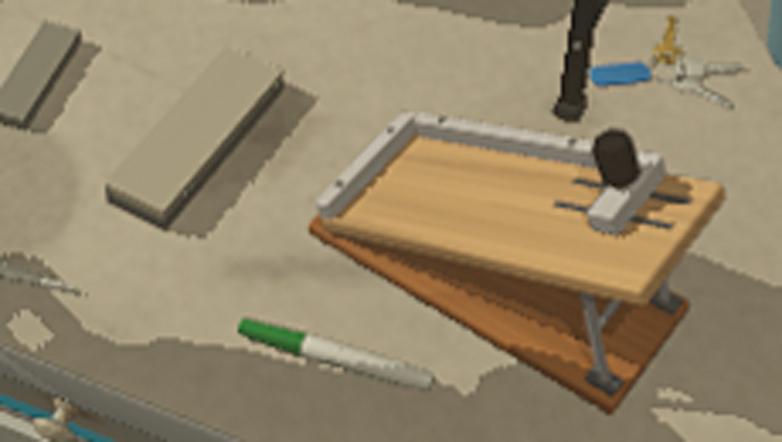

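View pics/t0z.png

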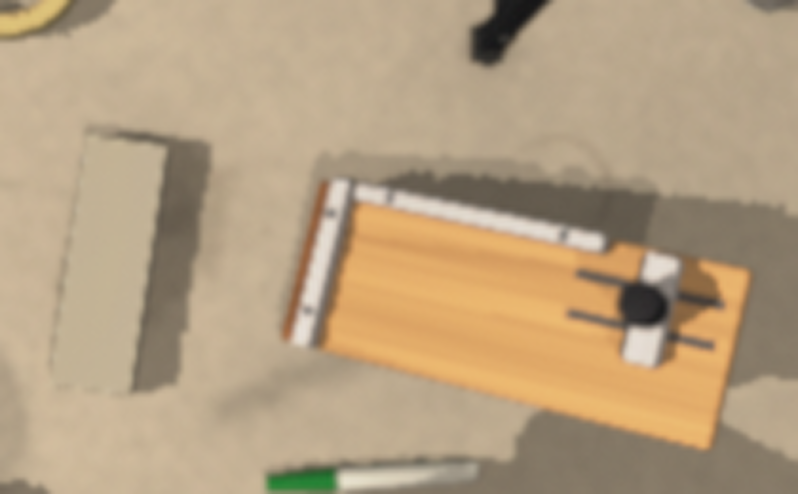

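```bash
cat > h.py <<'E'
import numpy as np,cv2
from scipy.optimize import least_squares
from scipy.spatial.transform import Rotation as Ro
def load(f): return dict(np.load(f,allow_pickle=True))
def proj(c,P):
    return cv2.projectPoints(np.atleast_2d(P).astype(float),cv2.Rodrigues(c["R"])[0],c["t"].astype(float),c["intrinsics"],c["dist"])[0][:,0]
def ray(c,uv,z):
    p=cv2.undistortPoints(np.array(uv,float).reshape(-1,1,2),c["intrinsics"],c["dist"])[:,0]
    d=np.c_[p,np.ones(len(p))]@c["R"]; o=-c["R"].T@c["t"]
    return o+d*((z-o[2])/d[:,2:])
def bedR(yaw): return Ro.from_euler('ZY',[yaw,-25],degrees=True).as_matrix()
def unz(uv,s,o): return (np.array(uv,float)+.5)/s-.5+np.array(o)
def bedW(b,P): return np.array([b[0],b[1],37.])+np.atleast_2d(P)@bedR(b[2]).T
E
cat > m.py <<'E'
from h import *
T=load("top0.npz");S=load("side0.npz")
P=np.array([[250,-96,0],[250,10,0],[-12,-96,14],[-12,10,14],[166,10,16]])
t=unz([(710,449),(749,270),(290,344),(333,180),(607,236)],3.8,(240,190))
s=unz([(641,293),(723,187),(318,208),(405,113),(602,146)],3.4,(220,220))
def f(cs):
    return lambda b: np.concatenate([(proj(c,bedW(b,P))-uv).ravel() for c,uv in cs])
for cs in ([(T,t)],[(S,s)],[(T,t),(S,s)]):
    r=least_squares(f(cs),[450,-50,-95]);print("bed",r.x.round(2),r.fun.round(1))
Q=np.array([[80,26,24],[80,-26,24],[-80,-26,24],[-80,26,24]])
t=unz([(88,131),(168,145),(134,391),(53,383)],3.8,(240,190))
s=unz([(233,50),(284,76),(163,215),(108,186)],3.4,(220,220))
def st(b): return np.array([b[0],b[1],0])+Q@Ro.from_euler('Z',b[2],degrees=True).as_matrix().T
for cs in ([(T,t)],[(S,s)],[(T,t),(S,s)]):
    r=least_squares(lambda b:np.concatenate([(proj(c,st(b))-uv).ravel() for c,uv in cs]),[450,50,0]);print("stone",r.x.round(2),r.fun.round(1))
# post foot, marker ends
print("post",ray(T,unz([(487,50)],3.8,(240,190)),20),ray(S,unz([(568,110)],3.4,(220,220)),10))
print("pen",ray(T,unz([(268,482),(478,470)],3.8,(240,190)),8))
E
python3 m.py
```

```text
bed [ 549.52  -42.57 -102.58] [-0.   0.5  0.7 -0.2  0.1  0.1 -0.3 -0.3 -0.5 -0.1]
bed [ 546.64  -43.04 -102.85] [-0.1  0.8  0.5 -0.5 -1.2 -0.9 -0.7  0.2  1.4  0.1]
bed [ 548.44  -42.7  -102.69] [-0.1  1.1  0.7  0.5  0.1  0.6 -0.3  0.1 -0.5  0.5  0.3 -0.1  0.7 -1.4
 -1.  -1.4 -0.6 -0.3  1.6 -0.6]
stone [508.23 109.21  -6.08] [-0.1  0.1  0.2 -0.7  0.1  0.7 -0.2 -0.1]
stone [501.86 107.63  -7.62] [-0.6 -0.3  1.2 -0.2  0.4  0.4 -0.9 -0. ]
stone [505.89 108.91  -6.73] [ 0.4  1.   0.7  0.4 -0.2  1.7 -0.4  0.7 -0.9 -1.6  1.  -1.7  1.3 -0.8
 -0.3 -1.1]
post [[ 650.56484906 -127.27759266   20.        ]] [[ 644.7312573  -130.78170577   10.        ]]
pen [[ 371.00236643    6.4082897     8.        ]
 [ 381.28004911 -127.72277882    8.        ]]
```

```bash
cat >> h.py <<'E'
def Rq(q): return Ro.from_quat([q[1],q[2],q[3],q[0]]).as_matrix()
def down(yaw): # tool pointing down, tool x at yaw deg
    a=np.radians(yaw);x=np.array([np.cos(a),np.sin(a),0]);z=np.array([0,0,-1.]);return np.c_[x,np.cross(z,x),z]
def bedtool(byaw,turn=0): # tool z = -bed normal, tool x = bed y (turn deg about tool z)
    B=bedR(byaw);x=B[:,1];z=-B[:,2];return np.c_[x,np.cross(z,x),z]@Ro.from_euler('z',turn,degrees=True).as_matrix()
def twist(p0,R0,p1,R1,n):
    w=Ro.from_matrix(R0.T@R1).as_rotvec()/n; Rk=Ro.from_rotvec(w).as_matrix()
    A=sum(np.linalg.matrix_power(Rk,k) for k in range(n))
    d=np.linalg.solve(A,R0.T@(np.array(p1,float)-p0))
    return (d/1000).round(4),np.degrees(w).round(2),np.linalg.norm(d).round(1)
def show(s): 
    print("t",round(s["time"],2),"p",s["eef_pos"].round(1),"x",Rq(s["eef_rot"])[:,0].round(3),"z",Rq(s["eef_rot"])[:,2].round(3),"F",s["contact_force"].round(1),"M",s["moment"].round(2),"gap",round(s["finger_gap"],3),"j",s["joint_positions"].round(2))
E
python3 - <<'E'
from h import *
from station import manip
s=manip.observe();show(s)
p,R=s["eef_pos"],Rq(s["eef_rot"])
for n in (16,20):print(n,twist(p,R,[506,109,130],down(83.3),n))
S=load("side0.npz");T=load("top0.npz")
for z in (0,100,200,300,400,500,600):print(z,proj(S,[[647,-129,z]]).round(),proj(T,[[647,-129,z]]).round())
E
```

```text
t 0.15 p [216.3 505.2 218. ] x [ 0.394  0.919 -0.001] z [-0.001 -0.001 -1.   ] F [-0.9  1.1 -0.1] M [-0.02 -0.02 -0.01] gap 0.997 j [ 0.96  0.26  1.54 -0.    1.35 -0.2 ]
16 (array([-0.0191,  0.0241,  0.0055]), array([-0.  ,  0.  , -1.03]), np.float64(31.3))
20 (array([-0.0153,  0.0193,  0.0044]), array([-0.  ,  0.  , -0.82]), np.float64(25.0))
0 [[386. 254.]] [[367. 205.]]
100 [[390. 227.]] [[373. 199.]]
200 [[395. 196.]] [[380. 191.]]
300 [[401. 161.]] [[388. 182.]]
400 [[407. 122.]] [[399. 169.]]
500 [[414.  77.]] [[413. 153.]]
600 [[422.  24.]] [[433. 131.]]
```

Emit:
move_arm(moves=[0,-0.0191,0.0241,0.0055,0,0,-1.03,0,-0.0191,0.0241,0.0055,0,0,-1.03,0,-0.0191,0.0241,0.0055,0,0,-1.03,0,-0.0191,0.0241,0.0055,0,0,-1.03,0,-0.0191,0.0241,0.0055,0,0,-1.03,0,-0.0191,0.0241,0.0055,0,0,-1.03,0,-0.0191,0.0241,0.0055,0,0,-1.03,0,-0.0191,0.0241,0.0055,0,0,-1.03,0,-0.0191,0.0241,0.0055,0,0,-1.03,0,-0.0191,0.0241,0.0055,0,0,-1.03,0,-0.0191,0.0241,0.0055,0,0,-1.03,0,-0.0191,0.0241,0.0055,0,0,-1.03])

```text
time: 1.15
eef_pos: [423.4, 199.1, 152.3]
eef_rot: [-0.0, 0.77, 0.638, -0.0]
contact_force: [-0.2, 0.2, 0.2]
finger_gap: 1.0
```

Emit:
move_arm(moves=[0,-0.0191,0.0241,0.0055,0,0,-1.03,0,-0.0191,0.0241,0.0055,0,0,-1.03,0,-0.0191,0.0241,0.0055,0,0,-1.03,0,-0.0191,0.0241,0.0055,0,0,-1.03,0,0,0,0,0,0,0,0,0,0,0,0,0,0])

```text
time: 1.65
eef_pos: [506.1, 108.4, 129.9]
eef_rot: [-0.001, 0.748, 0.663, -0.001]
contact_force: [-1.2, 0.8, 0.2]
finger_gap: 0.999
```

Run:
```python
from h import *
from station import manip
s=manip.observe();show(s)
c=manip.camera("wrist"); cv2.imwrite("pics/w1.png",c["img"][:,:,::-1]);np.savez("w1.npz",**c)
```

```text
t 1.65 p [506.1 108.4 129.9] x [ 0.12   0.993 -0.   ] z [-0.002  0.    -1.   ] F [-1.2  0.8  0.2] M [0.   0.02 0.03] gap 0.999 j [-0.    0.28  1.74  0.    1.13 -1.46]
```

View pics/w1.png

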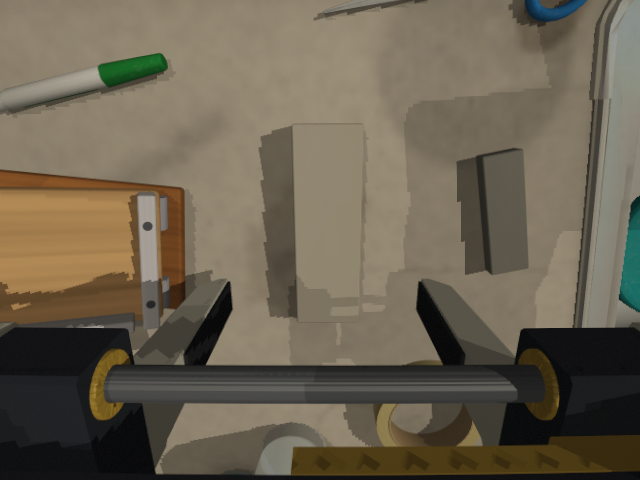

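The wrist view shows the stone's pale top face, with corners near (293,124), (362,124), (367,322) and (297,323), between the fingers. The foot stop is at about (148,260) on the left.

Run:
```python
from h import *
from station import manip
c=load("w1.npz")
p=ray(c,[(293,124),(362,124),(367,322),(297,323)],24);print(p.round(1),p.mean(0))
for i in range(4):print(np.linalg.norm(p[i]-p[i-1]).round(1))
d=p[2]+p[3]-p[0]-p[1];yaw=np.degrees(np.arctan2(d[1],d[0]));print(yaw)
# foot stop outer/inner top corners
print(c["intrinsics"]); print(-c["R"].T@c["t"])
s=manip.observe();m=p.mean(0)
for z in (40,4): print(twist(s["eef_pos"],Rq(s["eef_rot"]),[m[0],m[1],z],down(yaw+90),8))
a=c["img"][160:340,100:240,::-1];cv2.imwrite("pics/w1z.png",cv2.resize(a,None,fx=3.3,fy=3.3,interpolation=cv2.INTER_CUBIC))
```

```text
[[420.8  94.9  24. ]
 [426.7 143.8  24. ]
 [586.2 133.7  24. ]
 [580.1  75.   24. ]] [503.45130467 111.86935639  24.        ]
160.6
49.3
159.9
59.0
-5.368459896844004
[[365.83680274   0.         323.92235026]
 [  0.         365.83680274 235.44305852]
 [  0.           0.           1.        ]]
[422.91583598 116.96683492 296.76386176]
(array([ 0.0003, -0.0002,  0.0113]), array([-0.01, -0.  , -0.18]), np.float64(11.3))
(array([ 0.0003, -0.0002,  0.0158]), array([-0.01, -0.  , -0.18]), np.float64(15.8))
```

View pics/w1z.png

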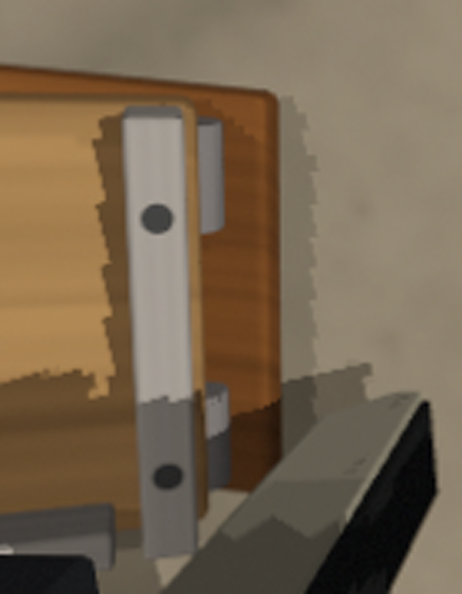

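Emit:
move_arm(moves=[0,0.001,0,0.018,0,0,0,0,0,0,0.018,0,0,0,0,0,0,0.018,0,0,0,0,0,0,0.018,0,0,0,0,0,0,0.018,0,0,0,0,0,0,0.018,0,0,0,0,0,0,0.012,0,0,0,0,0,0,0.006,0,0,0,0,0,0,0,0,0,0])

```text
time: 2.45
eef_pos: [504.1, 111.5, 3.7]
eef_rot: [-0.001, 0.747, 0.665, -0.001]
contact_force: [0.0, -1.0, 0.9]
finger_gap: 1.002
```

Emit:
move_arm(moves=[1,0,0,0,0,0,0,1,0,0,0,0,0,0,1,0,0,0,0,0,0,1,0,0,0,0,0,0,1,0,0,0,0,0,0,1,0,0,0,0,0,0,1,0,0,0,0,0,0,1,0,0,0,0,0,0], grip_force=35)

```text
time: 3.12
eef_pos: [506.0, 110.6, 4.9]
eef_rot: [0.0, 0.747, 0.664, 0.0]
contact_force: [-0.3, 0.6, 1.8]
finger_gap: 0.558
```

Run:
```python
from h import *
from station import manip
s=manip.observe();show(s)
```

```text
t 3.12 p [506.  110.6   4.9] x [0.117 0.993 0.   ] z [ 0.  0. -1.] F [-0.3  0.6  1.8] M [ 0.11  0.05 -0.03] gap 0.558 j [-0.    0.45  1.86  0.    0.83 -1.45]
```

Emit:
move_arm(moves=[1,0,0,-0.008,0,0,0,1,0,0,-0.02,0,0,0,1,0,0,-0.025,0,0,0,1,0,0,-0.025,0,0,0,1,0,0,-0.025,0,0,0,1,0,0,-0.025,0,0,0,1,0,0,-0.02,0,0,0,1,0,0,0,0,0,0])

```text
time: 3.78
eef_pos: [508.0, 110.6, 156.7]
eef_rot: [0.002, 0.747, 0.665, 0.003]
contact_force: [1.1, 0.2, -4.7]
finger_gap: 0.554
```

```bash
cat > bed.txt <<'E'
548.4 -42.7 -102.7
E
python3 - <<'E'
from h import *
from station import manip
s=manip.observe();show(s)
b=np.loadtxt("bed.txt")
for tgt in ([92,-52,75],[95,-52,60]):
  p1=bedW(b,tgt)[0];R1=bedtool(b[2]);print(p1.round(1))
  n=18
  d,w,l=twist(s["eef_pos"],Rq(s["eef_rot"]),p1,R1,n);print(d,w,l)
  p,R=s["eef_pos"].copy(),Rq(s["eef_rot"])
  for k in range(n+1):
    C=np.array([[sx*27,sy*80,4] for sx in(-1,1) for sy in(-1,1)])@R.T+p
    B=(C-[b[0],b[1],37])@bedR(b[2])
    if k%2==0:print(k,p.round(),"minz",C[:,2].min().round(),"bedz",B[:,2].min().round())
    p=p+R@d*1000;R=R@Ro.from_rotvec(np.radians(w)).as_matrix()
E
```

```text
t 3.78 p [508.  110.6 156.7] x [0.117 0.993 0.001] z [ 0.007 -0.    -1.   ] F [ 1.1  0.2 -4.7] M [ 0.06 -0.07 -0.04] gap 0.554 j [-0.    0.25  1.7  -0.    1.18 -1.45]
[486.3 -81.7 143.9]
[-0.0083  0.0083  0.003 ] [-1.03 -1.18  5.23] 12.1
0 [508. 111. 157.] minz 152.0 bedz 149.0
2 [522.  91. 151.] minz 142.0 bedz 141.0
4 [532.  70. 147.] minz 134.0 bedz 129.0
6 [538.  47. 144.] minz 126.0 bedz 117.0
8 [540.  23. 142.] minz 120.0 bedz 105.0
10 [538.  -1. 141.] minz 115.0 bedz 95.0
12 [531. -25. 141.] minz 111.0 bedz 87.0
14 [520. -46. 142.] minz 109.0 bedz 80.0
16 [505. -65. 143.] minz 107.0 bedz 75.0
18 [487. -82. 144.] minz 107.0 bedz 72.0
[484.3 -90.5 131.5]
[-0.0087  0.0085  0.0038] [-1.03 -1.18  5.23] 12.7
0 [508. 111. 157.] minz 152.0 bedz 149.0
2 [522.  91. 150.] minz 141.0 bedz 140.0
4 [532.  68. 144.] minz 131.0 bedz 126.0
6 [539.  44. 139.] minz 122.0 bedz 111.0
8 [540.  19. 136.] minz 114.0 bedz 98.0
10 [538.  -7. 133.] minz 108.0 bedz 86.0
12 [530. -31. 132.] minz 102.0 bedz 76.0
14 [519. -54. 132.] minz 99.0 bedz 67.0
16 [504. -74. 131.] minz 96.0 bedz 61.0
18 [485. -91. 132.] minz 94.0 bedz 56.0
```

Emit:
move_arm(moves=[1,-0.0083,0.0083,0.003,-1.03,-1.18,5.23,1,-0.0083,0.0083,0.003,-1.03,-1.18,5.23,1,-0.0083,0.0083,0.003,-1.03,-1.18,5.23,1,-0.0083,0.0083,0.003,-1.03,-1.18,5.23,1,-0.0083,0.0083,0.003,-1.03,-1.18,5.23,1,-0.0083,0.0083,0.003,-1.03,-1.18,5.23,1,-0.0083,0.0083,0.003,-1.03,-1.18,5.23,1,-0.0083,0.0083,0.003,-1.03,-1.18,5.23,1,-0.0083,0.0083,0.003,-1.03,-1.18,5.23])

```text
time: 4.53
eef_pos: [535.7, 10.3, 134.7]
eef_rot: [0.118, 0.945, 0.305, -0.017]
contact_force: [0.3, 0.0, -5.1]
finger_gap: 0.557
```

Emit:
move_arm(moves=[1,-0.0083,0.0083,0.003,-1.03,-1.18,5.23,1,-0.0083,0.0083,0.003,-1.03,-1.18,5.23,1,-0.0083,0.0083,0.003,-1.03,-1.18,5.23,1,-0.0083,0.0083,0.003,-1.03,-1.18,5.23,1,-0.0083,0.0083,0.003,-1.03,-1.18,5.23,1,-0.0083,0.0083,0.003,-1.03,-1.18,5.23,1,-0.0083,0.0083,0.003,-1.03,-1.18,5.23,1,-0.0083,0.0083,0.003,-1.03,-1.18,5.23,1,-0.0083,0.0083,0.003,-1.03,-1.18,5.23,1,0,0,0,0,0,0,1,0,0,0,0,0,0])

```text
time: 5.45
eef_pos: [484.4, -81.2, 139.0]
eef_rot: [0.215, 0.971, -0.105, -0.029]
contact_force: [-0.5, 0.2, -6.4]
finger_gap: 0.558
```

```bash
cat >> h.py <<'E'
def bedp(p,b=None):
    b=np.loadtxt("bed.txt") if b is None else b
    return (np.array(p)-[b[0],b[1],37])@bedR(b[2])
def pics(k,names=("side","top","wrist")):
    from station import manip
    for n in names:
        c=manip.camera(n);np.savez(f"{n}{k}.npz",**c);cv2.imwrite(f"pics/{n}{k}.png",c["img"][:,:,::-1])
def zoom(n,k,x0,y0,w,h):
    s=min(790/w,590/h);a=cv2.imread(f"pics/{n}{k}.png")[y0:y0+h,x0:x0+w];cv2.imwrite(f"pics/{n}{k}z.png",cv2.resize(a,None,fx=s,fy=s,interpolation=cv2.INTER_CUBIC));print(n,"scale",s,"off",x0,y0)
def st():
    from station import manip
    s=manip.observe();show(s);b=np.loadtxt("bed.txt");print("bed p",bedp(s["eef_pos"]).round(1),"Fbed",(s["contact_force"]@bedR(b[2])).round(1),"Rerr",np.degrees(Ro.from_matrix(Rq(s["eef_rot"]).T@bedtool(b[2])).as_rotvec()).round(2));return s
E
python3 - <<'E'
from h import *
st();pics(2)
zoom("side",2,230,150,220,165)
E
```

```text
t 5.45 p [484.4 -81.2 139. ] x [ 0.976 -0.216 -0.01 ] z [-0.101 -0.41  -0.906] F [-0.5  0.2 -6.4] M [ 0.49 -0.09  0.02] gap 0.558 j [-0.08  0.32  1.75 -0.47  1.19  0.34]
bed p [ 89.9 -54.   70.6] Fbed [-2.8 -0.6 -5.8] Rerr [-0.01  0.46  0.43]
side scale 3.5757575757575757 off 230 150
```

View pics/wrist2.png

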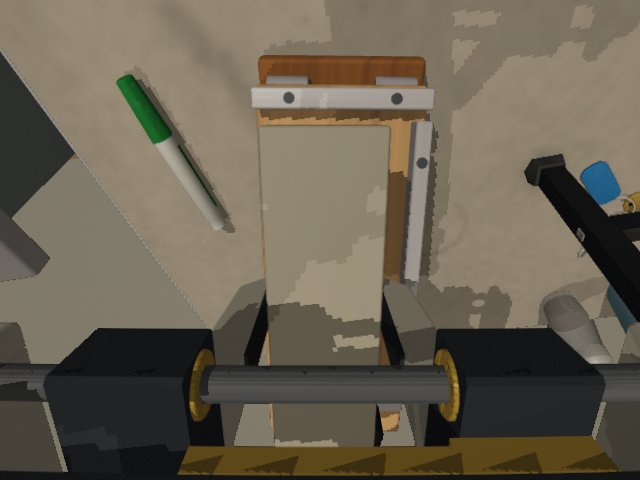

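View pics/side2z.png

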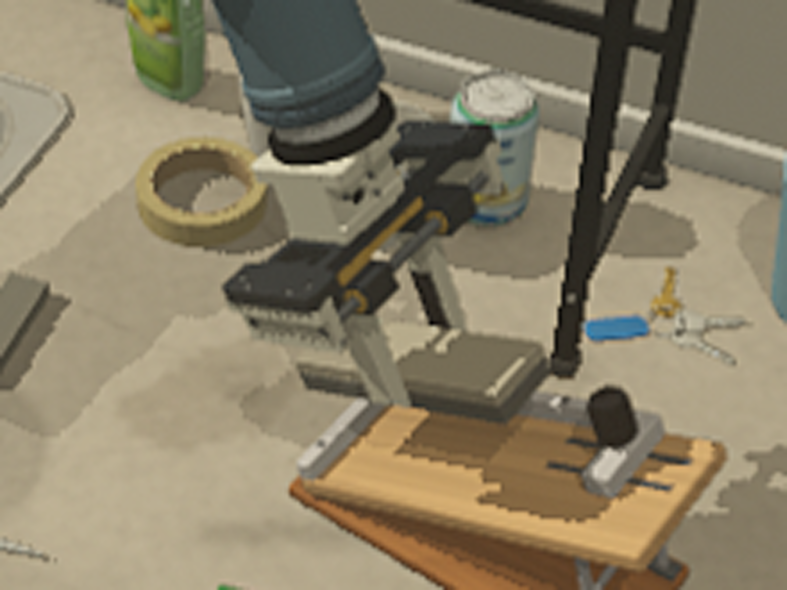

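The wrist view shows the stone parallel to the bed, its lower end edge at (259,125)–(389,125). The foot stop spans (252,88)–(433,108), and the fence starts near (414,123). I'll refine the bed pose from these.

Run:
```python
from h import *
c=load("wrist2.npz")
P=np.array([[-12,-96,14],[-12,10,14],[0,-96,14],[0,10,14],[6,0,16],[6,10,16]]);uv=np.array([(252,88),(432,89),(252,108),(433,108),(414,123),(432,122)],float)
b0=np.loadtxt("bed.txt")
print((proj(c,bedW(b0,P))-uv).round(1).tolist())
r=least_squares(lambda b:(proj(c,bedW(b,P))-uv).ravel(),b0);print(r.x,r.fun.round(1))
for b in (b0,r.x):
  # stone lower end top edge: intersect rays with plane bed z = 90.5
  B=bedR(b[2]);o=-c["R"].T@c["t"];
  p=cv2.undistortPoints(np.array([(259,125),(389,125.)]).reshape(-1,1,2),c["intrinsics"],c["dist"])[:,0];d=np.c_[p,np.ones(2)]@c["R"]
  ob=bedp(o,b);db=d@B
  print((ob+db*((90.5-ob[2])/db[:,2:])).round(1))
```

```text
[[0.5, -4.5], [6.7, -4.0], [1.5, -2.3], [3.7, -0.8], [5.5, -5.2], [4.8, -4.0]]
[ 545.96872435  -44.40841593 -102.71302865] [-2.5 -0.7  2.4 -0.1 -1.5  1.3 -0.5  2.8  1.4 -1.6  0.6 -0.4]
[[ 10.1 -79.7  90.5]
 [  9.8 -29.6  90.5]]
[[  8.2 -77.9  90.5]
 [  7.8 -27.5  90.5]]
```

```bash
echo "547.0 -43.5 -102.7">bed.txt
python3 - <<'E'
from h import *
from station import manip
for i in range(6):
    s=manip.observe();print(s["time"],bedp(s["eef_pos"]).round(2),s["eef_pos"].round(2),s["contact_force"].round(1)); manip.camera("top")
E
```

```text
5.6 [ 89.17 -51.87  72.11] [485.33 -81.2  140.04] [ 0.5  0.1 -5.1]
5.65 [ 89.29 -51.81  72.29] [485.38 -81.25 140.25] [-0.1  0.1 -4.5]
5.7 [ 89.4  -51.79  72.4 ] [485.39 -81.31 140.4 ] [-0.   0.2 -5.1]
5.75 [ 89.5  -51.8   72.47] [485.37 -81.37 140.51] [ 1.1  0.2 -4.6]
5.8 [ 89.58 -51.78  72.53] [485.38 -81.41 140.59] [ 0.4  0.1 -5.3]
5.85 [ 89.65 -51.81  72.53] [485.33 -81.47 140.62] [-0.2 -0.3 -4.4]
```

Emit:
move_arm(moves=[1,0,0,0.005,0,0,0,1,0,0,0.01,0,0,0,1,0,0,0.01,0,0,0,1,0,0,0.01,0,0,0,1,0,0,0.01,0,0,0,1,0,0,0.008,0,0,0,1,0,0,0.005,0,0,0,1,0,0,0.002,0,0,0,1,0,0,0,0,0,0,1,0,0,0,0,0,0,1,0,0,0,0,0,0])

```text
time: 6.82
eef_pos: [479.7, -106.3, 86.6]
eef_rot: [0.215, 0.97, -0.107, -0.027]
contact_force: [-0.7, -0.6, -5.0]
finger_gap: 0.554
```

Run:
```python
from h import *
st();pics(3,("side",));zoom("side",3,290,210,160,120)
```

```text
t 6.82 p [ 479.7 -106.3   86.6] x [ 0.976 -0.219 -0.006] z [-0.098 -0.412 -0.906] F [-0.7 -0.6 -5. ] M [ 0.52 -0.06 -0.03] gap 0.554 j [-0.13  0.38  1.82 -0.51  1.05  0.37]
bed p [ 89.9 -51.9  12.8] Fbed [-1.4 -0.5 -4.8] Rerr [0.05 0.29 0.22]
side scale 4.916666666666667 off 290 210
```

View pics/side3z.png

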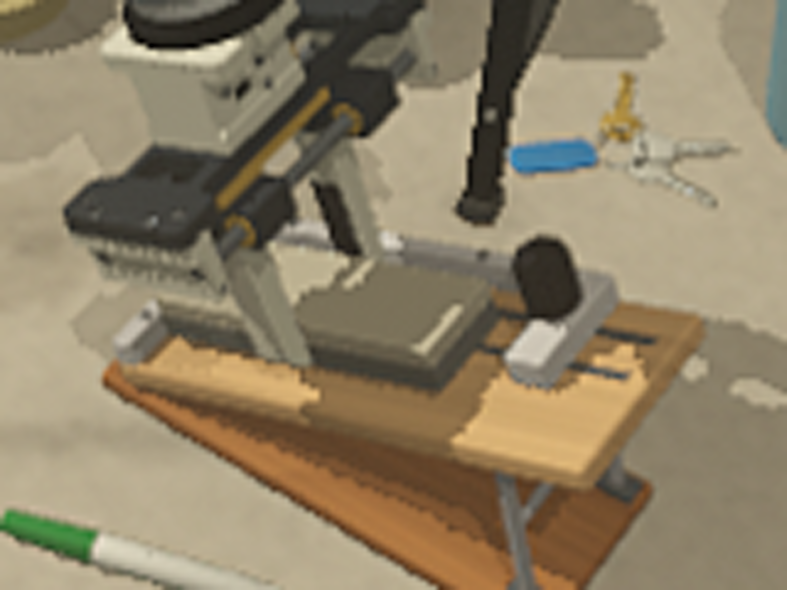

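The stone is hovering parallel, just above the bed, clear of the stop, fence and jaw. I'll lower it gently.

Emit:
move_arm(moves=[1,0,0,0.0015,0,0,0,1,0,0,0.0015,0,0,0,1,0,0,0.001,0,0,0,1,0,0,0.001,0,0,0,1,0,0,0.001,0,0,0,1,0,0,0,0,0,0,1,0,0,0,0,0,0,1,0,0,0,0,0,0])

```text
time: 7.53
eef_pos: [478.7, -108.8, 80.8]
eef_rot: [0.215, 0.97, -0.107, -0.027]
contact_force: [-0.1, -0.2, -5.0]
finger_gap: 0.557
```

Run:
```python
from h import *
st()
```

```text
t 7.53 p [ 478.7 -108.8   80.8] x [ 0.976 -0.219 -0.007] z [-0.099 -0.412 -0.906] F [-0.1 -0.2 -5. ] M [ 0.5  -0.03  0.01] gap 0.557 j [-0.13  0.38  1.83 -0.51  1.04  0.37]
bed p [ 89.9 -52.3   6.4] Fbed [-1.9 -0.  -4.6] Rerr [0.06 0.34 0.23]
```

Emit:
move_arm(moves=[1,0,0,0.0007,0,0,0,1,0,0,0.0007,0,0,0,1,0,0,0.0006,0,0,0,1,0,0,0,0,0,0,1,0,0,0,0,0,0])

```text
time: 7.95
eef_pos: [478.7, -109.2, 80.0]
eef_rot: [0.215, 0.97, -0.107, -0.027]
contact_force: [-2.8, 4.4, 4.7]
finger_gap: 0.552
```

Run:
```python
from h import *
st()
```

```text
t 7.95 p [ 478.7 -109.2   80. ] x [ 0.976 -0.219 -0.006] z [-0.098 -0.412 -0.906] F [-2.8  4.4  4.7] M [ 0.52  0.31 -0.11] gap 0.552 j [-0.13  0.38  1.83 -0.51  1.03  0.38]
bed p [ 89.9 -52.2   5.5] Fbed [-1.3 -3.7  5.8] Rerr [0.05 0.28 0.21]
```

Emit:
move_arm(moves=[1,0,0,-0.0006,0,0,0,1,0,-0.0015,0,0,0,0,1,0,-0.0015,0,0,0,0,1,0,-0.0015,0,0,0,0,1,0,-0.001,0,0,0,0,1,0,-0.001,0,0,0,0,1,0,0,0,0,0,0,1,0,0,0,0,0,0,1,0,0,0,0,0,0])

```text
time: 8.7
eef_pos: [480.6, -103.7, 77.3]
eef_rot: [0.215, 0.97, -0.107, -0.026]
contact_force: [0.4, 0.8, 5.1]
finger_gap: 0.559
```

Run:
```python
from h import *
st()
```

```text
t 8.7 p [ 480.6 -103.7   77.3] x [ 0.976 -0.218 -0.005] z [-0.097 -0.412 -0.906] F [0.4 0.8 5.1] M [-0.09 -0.27  0.01] gap 0.559 j [-0.12  0.39  1.83 -0.51  1.03  0.39]
bed p [ 83.5 -51.5   5.5] Fbed [1.3 0.2 5. ] Rerr [0.06 0.24 0.21]
```

Emit:
move_arm(moves=[1,0,-0.001,0,0,0,0,1,0,-0.0005,0,0,0,0,1,0,-0.0005,0,0,0,0,1,0,0,0,0,0,0,1,0,0,0,0,0,0])

```text
time: 9.12
eef_pos: [480.9, -102.1, 76.5]
eef_rot: [0.215, 0.97, -0.107, -0.027]
contact_force: [-0.7, 0.5, 5.7]
finger_gap: 0.553
```

Run:
```python
from h import *
st()
```

```text
t 9.12 p [ 480.9 -102.1   76.5] x [ 0.976 -0.218 -0.006] z [-0.097 -0.412 -0.906] F [-0.7  0.5  5.7] M [-0.16 -0.19  0.03] gap 0.553 j [-0.12  0.39  1.83 -0.51  1.03  0.39]
bed p [ 81.6 -51.6   5.5] Fbed [ 2.1 -0.7  5.3] Rerr [0.07 0.25 0.22]
```

Emit:
move_arm(moves=[1,0,-0.001,0,0,0,0,1,0,-0.0005,0,0,0,0,1,0,0,0,0,0,0,1,0,0,0,0,0,0])

```text
time: 9.45
eef_pos: [481.1, -101.1, 76.1]
eef_rot: [0.216, 0.97, -0.107, -0.027]
contact_force: [-0.0, 0.1, 5.8]
finger_gap: 0.559
```

Run:
```python
from h import *
st()
```

```text
t 9.45 p [ 481.1 -101.1   76.1] x [ 0.976 -0.218 -0.006] z [-0.098 -0.413 -0.905] F [-0.   0.1  5.8] M [-0.43 -0.11 -0.01] gap 0.559 j [-0.12  0.4   1.83 -0.51  1.03  0.39]
bed p [ 80.6 -51.6   5.5] Fbed [ 2.4 -0.   5.3] Rerr [0.12 0.26 0.21]
```

Emit:
move_arm(moves=[1,0,-0.001,0,0,0,0,1,0,-0.0005,0,0,0,0,1,0,0,0,0,0,0,1,0,0,0,0,0,0])

```text
time: 9.78
eef_pos: [481.1, -101.1, 76.1]
eef_rot: [0.217, 0.97, -0.107, -0.027]
contact_force: [-1.4, -5.2, 8.8]
finger_gap: 0.553
```

Run:
```python
from h import *
st()
```

```text
t 9.78 p [ 481.1 -101.1   76.1] x [ 0.976 -0.218 -0.006] z [-0.099 -0.415 -0.904] F [-1.4 -5.2  8.8] M [-1.32  0.14  0.  ] gap 0.553 j [-0.12  0.4   1.83 -0.52  1.04  0.4 ]
bed p [ 80.6 -51.6   5.5] Fbed [ 8.6 -0.2  5.7] Rerr [0.26 0.28 0.22]
```

The stone's lower end met the foot stop at TCP x≈80.6 (8.6 N). I'll release slightly, rise above fence height, then open fully and push with the near finger.

Emit:
move_arm(moves=[1,0,0.0005,-0.0003,0,0,0,0.35,0,0,0,0,0,0,0.35,0,0,0,0,0,0,0.35,0,0,0,0,0,0,0.35,0,0,0,0,0,0])

```text
time: 10.2
eef_pos: [480.2, -99.3, 74.7]
eef_rot: [0.215, 0.97, -0.107, -0.028]
contact_force: [-0.2, 0.5, 0.2]
finger_gap: 0.649
```

Run:
```python
from h import *
st();pics(4,("side",));zoom("side",4,290,210,160,120)
```

```text
t 10.2 p [480.2 -99.3  74.7] x [ 0.976 -0.219 -0.008] z [-0.1   -0.411 -0.906] F [-0.2  0.5  0.2] M [0.13 0.03 0.04] gap 0.649 j [-0.12  0.4   1.83 -0.51  1.03  0.4 ]
bed p [ 78.5 -52.9   4.9] Fbed [-0.3 -0.3  0.4] Rerr [0.05 0.4  0.26]
side scale 4.916666666666667 off 290 210
```

View pics/side4z.png

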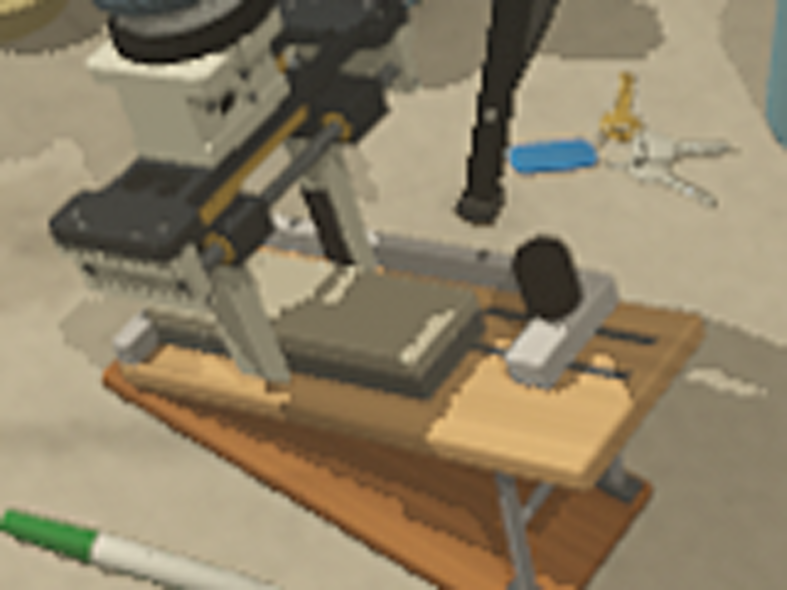

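Emit:
move_arm(moves=[0.35,0,0,-0.005,0,0,0,0.35,0,0.001,-0.0088,0,0,0,0.3,0,0.001,0,0,0,0,0,0.002,0,0,0,0,0,0,0.004,0,0,0,0,0,0,0.004,0,0,0,0,0,0,0.003,0,0,0,0,0,0,0.002,0,0,0,0,0,0,0,0,0,0,0,0,0,0,0,0,0,0,0])

```text
time: 11.08
eef_pos: [496.2, -99.0, 88.1]
eef_rot: [0.215, 0.97, -0.107, -0.028]
contact_force: [0.3, 0.6, 0.1]
finger_gap: 0.999
```

Run:
```python
from h import *
st();pics(5,("side",));zoom("side",5,290,210,160,120)
```

```text
t 11.08 p [496.2 -99.   88.1] x [ 0.976 -0.219 -0.008] z [-0.1   -0.412 -0.906] F [0.3 0.6 0.1] M [ 0.14  0.06 -0.03] gap 0.999 j [-0.11  0.4   1.78 -0.5   1.08  0.37]
bed p [ 80.8 -37.3  18.7] Fbed [-0.6  0.2  0.4] Rerr [0.06 0.38 0.23]
side scale 4.916666666666667 off 290 210
```

View pics/side5z.png

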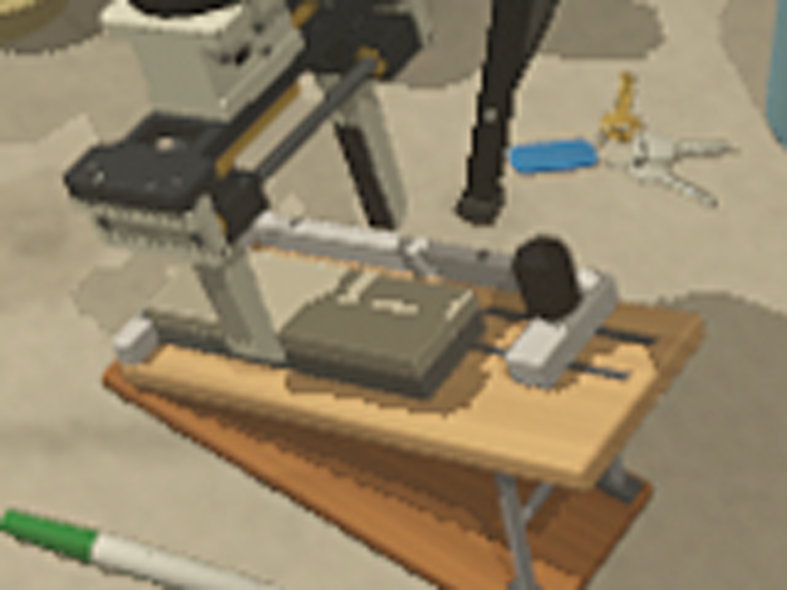

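Emit:
move_arm(moves=[0,0.003,0,0,0,0,0,0,0.002,0,0,0,0,0,0,0.0025,0,0,0,0,0,0,0.0025,0,0,0,0,0,0,0.0025,0,0,0,0,0,0,0.0025,0,0,0,0,0,0,0.0025,0,0,0,0,0,0,0.0025,0,0,0,0,0,0,0,0,0,0,0,0,0,0,0,0,0,0,0])

```text
time: 11.97
eef_pos: [516.4, -103.5, 88.2]
eef_rot: [0.215, 0.97, -0.107, -0.027]
contact_force: [-1.6, -1.2, 0.6]
finger_gap: 1.003
```

Run:
```python
from h import *
st();pics(6,("side","top"));zoom("side",6,290,210,160,120)
```

```text
t 11.97 p [ 516.4 -103.5   88.2] x [ 0.976 -0.218 -0.006] z [-0.098 -0.412 -0.906] F [-1.6 -1.2  0.6] M [ 0.02  0.3  -0.01] gap 1.003 j [-0.12  0.43  1.73 -0.49  1.09  0.36]
bed p [ 80.7 -16.6  18.8] Fbed [ 1.6 -1.4 -0.1] Rerr [0.05 0.28 0.22]
side scale 4.916666666666667 off 290 210
```

View pics/side6z.png

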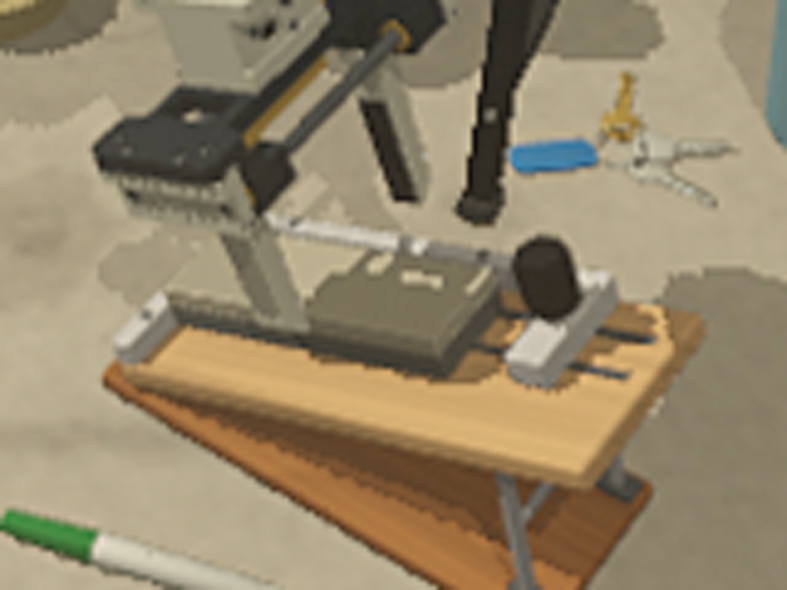

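Emit:
move_arm(moves=[0,-0.003,0,0,0,0,0,0,0,0,0.004,0,0,0,0,0,0,0.006,0,0,0,0,0.001,0,0,0,0,0,0,0.0025,0,0,0,0,0,0,0.0025,0,0,0,0,0,0,0.0025,0,0,0,0,0,0,0.002,0,0,0,0,0,0,0,0,0,0,0,0,0,0,0,0,0,0,0])

```text
time: 12.9
eef_pos: [522.3, -109.1, 79.1]
eef_rot: [0.215, 0.97, -0.107, -0.027]
contact_force: [-1.9, -0.2, -1.4]
finger_gap: 1.003
```

Run:
```python
from h import *
st()
```

```text
t 12.9 p [ 522.3 -109.1   79.1] x [ 0.976 -0.219 -0.007] z [-0.099 -0.412 -0.906] F [-1.9 -0.2 -1.4] M [ 0.1   0.27 -0.11] gap 1.003 j [-0.12  0.45  1.72 -0.5   1.08  0.36]
bed p [80.7 -9.7  8.8] Fbed [-0.  -1.8 -1.6] Rerr [0.06 0.33 0.23]
```

Emit:
move_arm(moves=[0,0.001,0,0,0,0,0,0,0.001,0,0,0,0,0,0,0.001,0,0,0,0,0,0,0,0,0,0,0,0,0,0,0,0,0,0,0])

```text
time: 13.32
eef_pos: [525.2, -109.8, 79.1]
eef_rot: [0.215, 0.97, -0.107, -0.027]
contact_force: [-2.5, -1.0, -0.5]
finger_gap: 0.996
```

Run:
```python
from h import *
st()
```

```text
t 13.32 p [ 525.2 -109.8   79.1] x [ 0.976 -0.219 -0.007] z [-0.099 -0.412 -0.906] F [-2.5 -1.  -0.5] M [ 0.08  0.36 -0.05] gap 0.996 j [-0.12  0.45  1.72 -0.5   1.08  0.36]
bed p [80.7 -6.7  8.8] Fbed [ 1.1 -2.2 -1.1] Rerr [0.06 0.33 0.23]
```

Emit:
move_arm(moves=[0,0.001,0,0,0,0,0,0,0.001,0,0,0,0,0,0,0,0,0,0,0,0,0,0,0,0,0,0,0])

```text
time: 13.65
eef_pos: [526.9, -109.7, 78.9]
eef_rot: [0.215, 0.97, -0.107, -0.027]
contact_force: [-2.0, 2.8, -0.8]
finger_gap: 1.001
```

Run:
```python
from h import *
st()
```

```text
t 13.65 p [ 526.9 -109.7   78.9] x [ 0.976 -0.219 -0.007] z [-0.099 -0.411 -0.906] F [-2.   2.8 -0.8] M [ 0.67  0.5  -0.34] gap 1.001 j [-0.12  0.46  1.71 -0.5   1.08  0.36]
bed p [80.2 -5.1  8.8] Fbed [-2.4 -2.6  0.3] Rerr [0.02 0.37 0.22]
```

Emit:
move_arm(moves=[0,0.001,0,0,0,0,0,0,0.001,0,0,0,0,0,0,0,0,0,0,0,0,0,0,0,0,0,0,0])

```text
time: 13.98
eef_pos: [526.8, -109.7, 78.7]
eef_rot: [0.215, 0.97, -0.107, -0.029]
contact_force: [-6.6, 5.6, 3.0]
finger_gap: 0.999
```

Run:
```python
from h import *
st();pics(7,("side","wrist"));zoom("side",7,290,210,160,120)
```

```text
t 13.98 p [ 526.8 -109.7   78.7] x [ 0.975 -0.22  -0.011] z [-0.103 -0.411 -0.906] F [-6.6  5.6  3. ] M [ 0.85  1.29 -0.81] gap 0.999 j [-0.12  0.46  1.71 -0.5   1.08  0.36]
bed p [80.2 -5.1  8.6] Fbed [-2.4 -7.7  4.4] Rerr [0.05 0.59 0.25]
side scale 4.916666666666667 off 290 210
```

View pics/side7z.png

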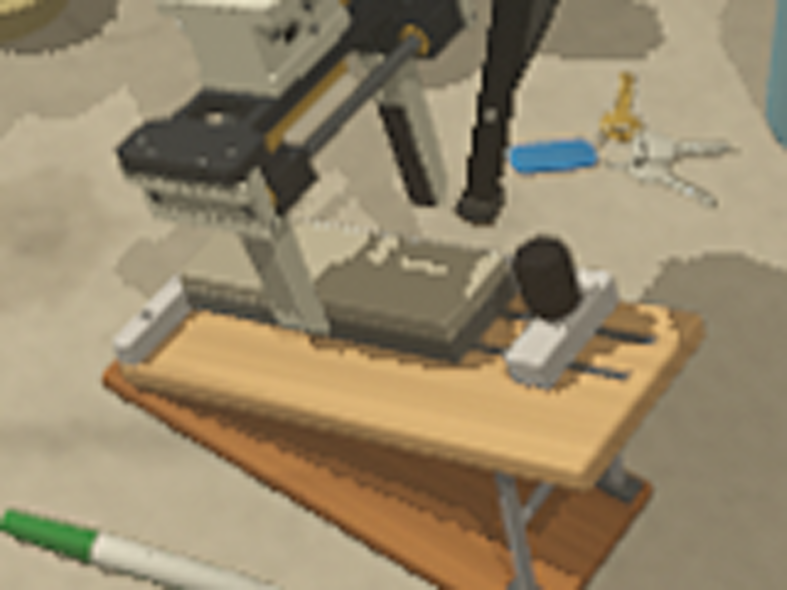

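View pics/wrist7.png

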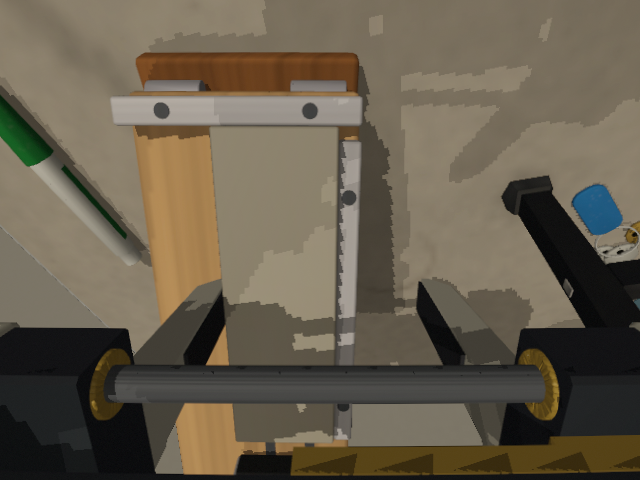

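Emit:
move_arm(moves=[0,-0.005,0,0,0,0,0,0,-0.001,0,-0.01,0,0,0,0,0,0,-0.02,0,0,0,0.2,0,0.01,-0.02,0,0,0,0.6,-0.003,0.02,0,0,0,0,1,-0.003,0.025,0,0,0,0,1,-0.003,0.025,0,0,0,0,1,-0.004,0.015,0,0,0,0,1,-0.003,0.005,0,0,0,0,1,0,0,0,0,0,0,1,0,0,0,0,0,0])

```text
time: 15.0
eef_pos: [493.4, -173.4, 167.3]
eef_rot: [0.215, 0.97, -0.107, -0.027]
contact_force: [-0.2, 1.3, 0.7]
finger_gap: 0.479
```

Run:
```python
from h import *
st();pics(8,("side","wrist"));zoom("side",8,290,210,160,120)
```

```text
t 15.0 p [ 493.4 -173.4  167.3] x [ 0.976 -0.219 -0.006] z [-0.098 -0.412 -0.906] F [-0.2  1.3  0.7] M [ 0.12  0.03 -0.  ] gap 0.479 j [-0.25  0.3   1.71 -0.48  1.17  0.16]
bed p [180.6 -23.7  59.6] Fbed [-0.7 -0.5  1.2] Rerr [0.04 0.26 0.18]
side scale 4.916666666666667 off 290 210
```

View pics/side8z.png

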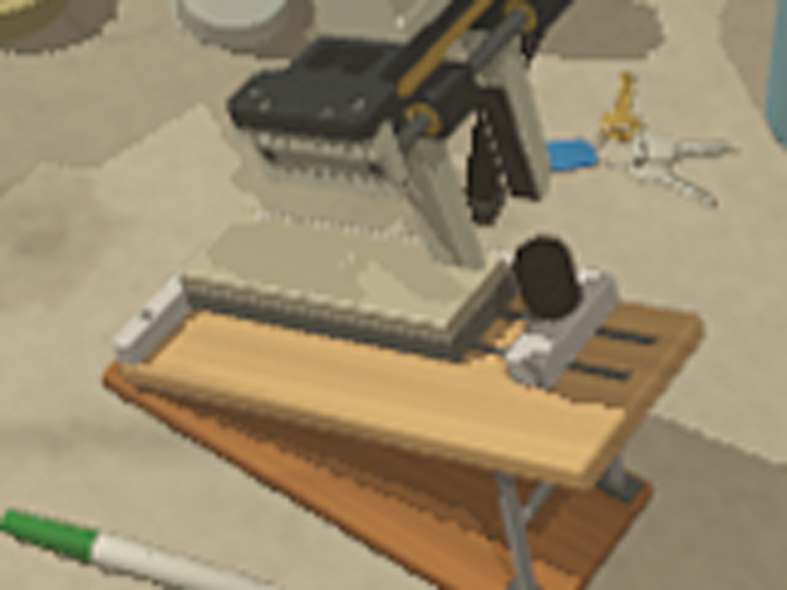

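View pics/wrist8.png

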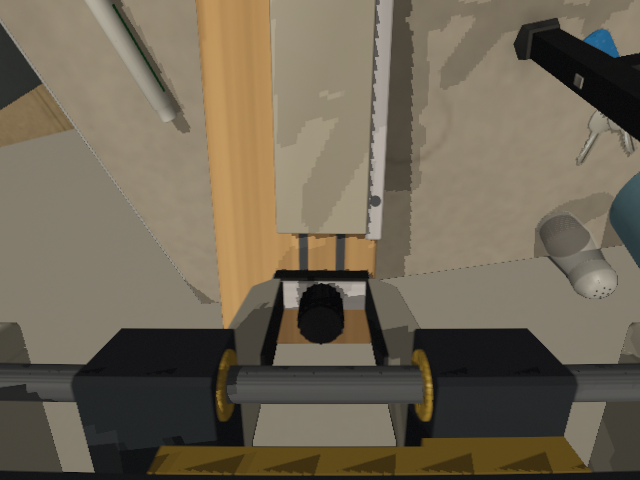

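Emit:
move_arm(moves=[1,0,0,0,0,0,0,1,0,0,0,0,0,0,1,0,0,0,0,0,0,1,0,0,0,0,0,0,1,0,0,0.01,0,0,0,1,0,0,0.01,0,0,0,1,0,0,0.015,0,0,0,1,0,0,0.01,0,0,0,1,0,0,0.004,0,0,0,1,0,0,0,0,0,0,1,0,0,0,0,0,0], grip_force=20)

```text
time: 16.02
eef_pos: [487.1, -193.4, 121.3]
eef_rot: [0.215, 0.97, -0.107, -0.029]
contact_force: [-0.1, 3.0, -4.4]
finger_gap: 0.006
```

Run:
```python
from h import *
st()
```

```text
t 16.02 p [ 487.1 -193.4  121.3] x [ 0.976 -0.22  -0.01 ] z [-0.101 -0.41  -0.906] F [-0.1  3.  -4.4] M [ 1.01 -0.11 -0.14] gap 0.006 j [-0.29  0.34  1.77 -0.5   1.06  0.18]
bed p [180.1 -25.5   9. ] Fbed [-4.5 -0.8 -2.8] Rerr [-0.01  0.5   0.24]
```

Run:
```python
from h import *
st();pics(9,("side",));zoom("side",9,330,210,130,97);st()
```

```text
t 16.02 p [ 487.1 -193.4  121.3] x [ 0.976 -0.22  -0.01 ] z [-0.101 -0.41  -0.906] F [-0.1  3.  -4.4] M [ 1.01 -0.11 -0.14] gap 0.006 j [-0.29  0.34  1.77 -0.5   1.06  0.18]
bed p [180.1 -25.5   9. ] Fbed [-4.5 -0.8 -2.8] Rerr [-0.01  0.5   0.24]
side scale 6.076923076923077 off 330 210
t 16.07 p [ 487.3 -193.4  121.7] x [ 0.976 -0.219 -0.009] z [-0.101 -0.411 -0.906] F [-0.4  3.1 -5. ] M [ 0.92 -0.04 -0.13] gap 0.004 j [-0.29  0.34  1.77 -0.5   1.06  0.18]
bed p [180.2 -25.3   9.4] Fbed [-4.7 -1.1 -3.3] Rerr [0.01 0.46 0.24]
```

View pics/side9z.png

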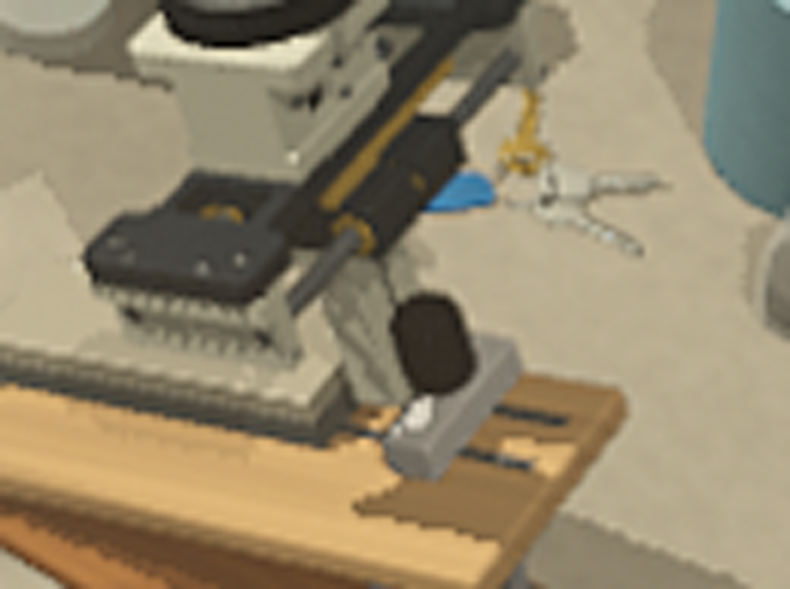

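The closed fingers lean lightly on the knob (about 5 N), so I'll move down the slope off it and push the stone's end.

Emit:
move_arm(moves=[1,0,-0.003,0,0,0,0,1,0,-0.003,0,0,0,0,1,0,-0.001,0,0,0,0,1,0,0,0,0,0,0,1,0,0,0,0,0,0])

```text
time: 16.48
eef_pos: [489.9, -187.7, 120.1]
eef_rot: [0.216, 0.97, -0.106, -0.027]
contact_force: [-0.8, 0.0, 0.5]
finger_gap: 0.006
```

Run:
```python
from h import *
st()
```

```text
t 16.48 p [ 489.9 -187.7  120.1] x [ 0.976 -0.218 -0.006] z [-0.098 -0.413 -0.906] F [-0.8  0.   0.5] M [0.14 0.05 0.02] gap 0.006 j [-0.28  0.35  1.77 -0.51  1.06  0.2 ]
bed p [174.  -24.   10.5] Fbed [ 0.3 -0.8  0.4] Rerr [0.09 0.28 0.24]
```

Emit:
move_arm(moves=[1,0,-0.0015,0,0,0,0,1,0,-0.001,0,0,0,0,1,0,0,0,0,0,0,1,0,0,0,0,0,0])

```text
time: 16.82
eef_pos: [489.9, -185.4, 118.5]
eef_rot: [0.215, 0.97, -0.107, -0.027]
contact_force: [0.1, -0.1, 0.4]
finger_gap: 0.002
```

Run:
```python
from h import *
st()
```

```text
t 16.82 p [ 489.9 -185.4  118.5] x [ 0.976 -0.219 -0.007] z [-0.099 -0.412 -0.906] F [ 0.1 -0.1  0.4] M [ 0.23  0.08 -0.05] gap 0.002 j [-0.28  0.35  1.77 -0.51  1.06  0.2 ]
bed p [171.3 -24.5  10. ] Fbed [0.2 0.2 0.3] Rerr [0.06 0.34 0.24]
```

Emit:
move_arm(moves=[1,0,-0.0015,0,0,0,0,1,0,-0.001,0,0,0,0,1,0,-0.001,0,0,0,0,1,0,0,0,0,0,0,1,0,0,0,0,0,0])

```text
time: 17.23
eef_pos: [490.5, -182.5, 117.0]
eef_rot: [0.215, 0.97, -0.107, -0.027]
contact_force: [-0.8, -2.5, 0.8]
finger_gap: 0.005
```

Run:
```python
from h import *
st()
```

```text
t 17.23 p [ 490.5 -182.5  117. ] x [ 0.976 -0.219 -0.007] z [-0.099 -0.412 -0.906] F [-0.8 -2.5  0.8] M [-0.14  0.13 -0.07] gap 0.005 j [-0.27  0.35  1.77 -0.51  1.06  0.21]
bed p [168.  -24.5  10. ] Fbed [ 2.7 -0.2 -0.3] Rerr [0.08 0.35 0.24]
```

Emit:
move_arm(moves=[1,0,-0.001,0,0,0,0,1,0,-0.001,0,0,0,0,1,0,0,0,0,0,0,1,0,0,0,0,0,0])

```text
time: 17.57
eef_pos: [490.6, -182.4, 117.1]
eef_rot: [0.217, 0.97, -0.107, -0.028]
contact_force: [-3.0, -8.4, 2.4]
finger_gap: 0.003
```

Run:
```python
from h import *
st()
```

```text
t 17.57 p [ 490.6 -182.4  117.1] x [ 0.976 -0.219 -0.008] z [-0.1   -0.415 -0.904] F [-3.  -8.4  2.4] M [-1.31  0.5  -0.07] gap 0.003 j [-0.27  0.35  1.77 -0.51  1.06  0.21]
bed p [167.9 -24.5  10. ] Fbed [ 9.1 -1.  -1.6] Rerr [0.26 0.37 0.23]
```

The stone is seated at both the stop and the fence. Next is the jaw knob.

Emit:
move_arm(moves=[1,0,0.004,0,0,0,0,1,0,0.002,-0.01,0,0,0,1,0,0,-0.02,0,0,0,1,0,0,-0.02,0,0,0,0.35,0,0.003,-0.008,0,0,0,0.35,0,0.012,0,0,0,0,0.35,0,0.015,0,0,0,0,0.35,-0.001,0.012,0,0,0,0,0.35,0,0.003,0,0,0,0,0.35,0,0,0,0,0,0,0.35,0,0,0,0,0,0,0.35,0,0,0,0,0,0])

```text
time: 18.57
eef_pos: [485.4, -201.4, 189.6]
eef_rot: [0.215, 0.97, -0.107, -0.028]
contact_force: [-1.1, -0.2, 0.2]
finger_gap: 0.53
```

Run:
```python
from h import *
st();pics(10,("side","wrist","top"));zoom("side",10,330,210,130,97)
```

```text
t 18.57 p [ 485.4 -201.4  189.6] x [ 0.976 -0.219 -0.008] z [-0.1   -0.411 -0.906] F [-1.1 -0.2  0.2] M [ 0.15 -0.   -0.02] gap 0.53 j [-0.31  0.27  1.69 -0.47  1.19  0.09]
bed p [216.4 -25.4  67.5] Fbed [ 0.5 -1.  -0. ] Rerr [0.03 0.41 0.24]
side scale 6.076923076923077 off 330 210
```

View pics/side10z.png

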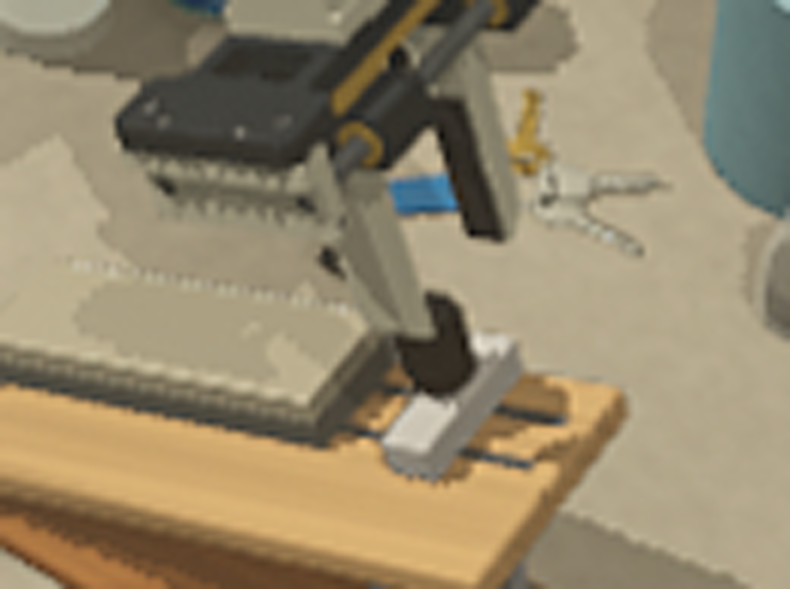

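View pics/wrist10.png

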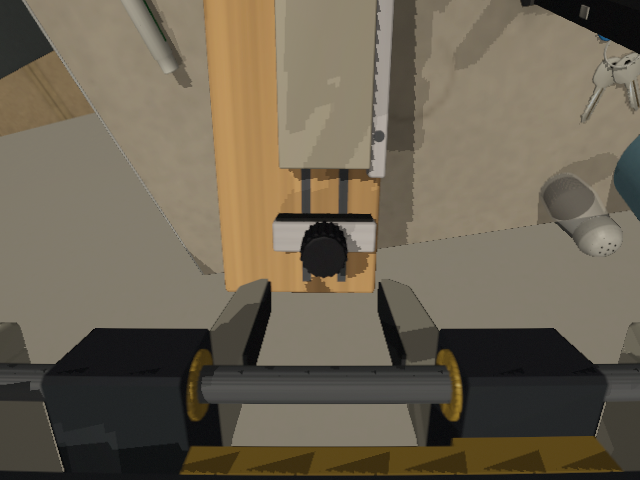

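The knob at (323,250) is centred between the fingers at (270) and (378). I'll lower and grip.

Emit:
move_arm(moves=[0.35,0,0.001,0.01,0,0,0,0.35,0,0,0.012,0,0,0,0.35,0,0,0.012,0,0,0,0.35,0,0,0.007,0,0,0,0.35,0,0,0,0,0,0,0.35,0,0,0,0,0,0])

```text
time: 19.22
eef_pos: [481.2, -219.4, 153.0]
eef_rot: [0.215, 0.97, -0.107, -0.028]
contact_force: [-0.2, -0.2, 0.5]
finger_gap: 0.652
```

Run:
```python
from h import *
st()
```

```text
t 19.22 p [ 481.2 -219.4  153. ] x [ 0.976 -0.219 -0.008] z [-0.1   -0.411 -0.906] F [-0.2 -0.2  0.5] M [0.15 0.04 0.02] gap 0.652 j [-0.35  0.3   1.74 -0.49  1.1   0.1 ]
bed p [217.6 -25.5  26.5] Fbed [ 0.4 -0.1  0.3] Rerr [0.05 0.41 0.25]
```

Emit:
move_arm(moves=[1,0,0,0,0,0,0,1,0,0,0,0,0,0,1,0,0,0,0,0,0,1,0,0,0,0,0,0,1,0,0,0,0,0,0,1,0,0,0,0,0,0,1,0,0,0,0,0,0], grip_force=20)

```text
time: 19.8
eef_pos: [481.6, -219.3, 153.7]
eef_rot: [0.215, 0.97, -0.107, -0.027]
contact_force: [-0.1, -0.4, -0.3]
finger_gap: 0.199
```

Run:
```python
from h import *
st();pics(11,("side",));zoom("side",11,330,210,130,97)
```

```text
t 19.8 p [ 481.6 -219.3  153.7] x [ 0.976 -0.219 -0.007] z [-0.099 -0.412 -0.906] F [-0.1 -0.4 -0.3] M [0.16 0.05 0.  ] gap 0.199 j [-0.34  0.3   1.74 -0.49  1.1   0.1 ]
bed p [217.8 -25.1  27.2] Fbed [ 0.2 -0.1 -0.4] Rerr [0.06 0.33 0.23]
side scale 6.076923076923077 off 330 210
```

View pics/side11z.png

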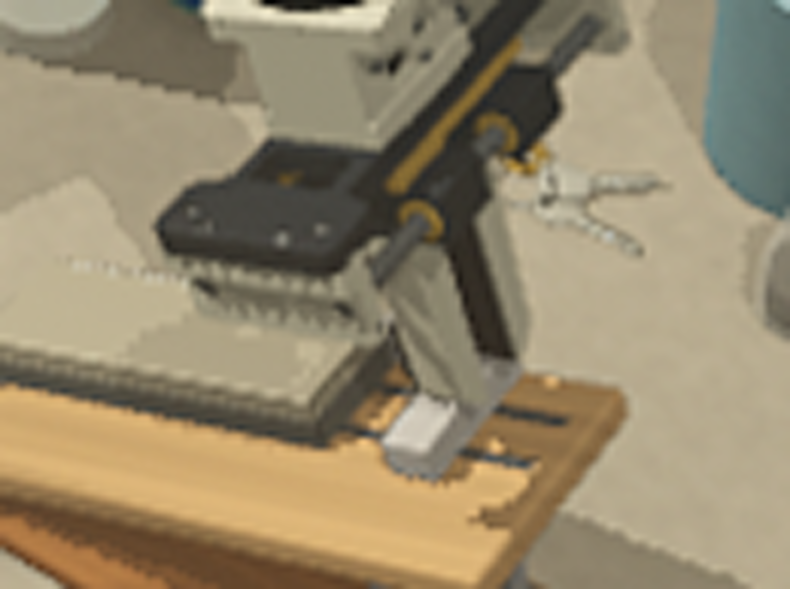

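Emit:
move_arm(moves=[1,0,0,0,0,0,0,1,0,0,0,0,0,0])

```text
time: 20.02
eef_pos: [481.0, -219.9, 153.8]
eef_rot: [0.216, 0.97, -0.107, -0.028]
contact_force: [-2.3, -2.8, 1.9]
finger_gap: 0.028
```

Run:
```python
from h import *
st();pics(12,("wrist",))
```

```text
t 20.02 p [ 481.  -219.9  153.8] x [ 0.976 -0.219 -0.008] z [-0.1   -0.413 -0.905] F [-2.3 -2.8  1.9] M [-0.37  0.42 -0.11] gap 0.028 j [-0.35  0.3   1.74 -0.49  1.1   0.1 ]
bed p [218.5 -25.6  27. ] Fbed [ 3.7 -1.7  0.4] Rerr [0.13 0.39 0.24]
```

View pics/wrist12.png

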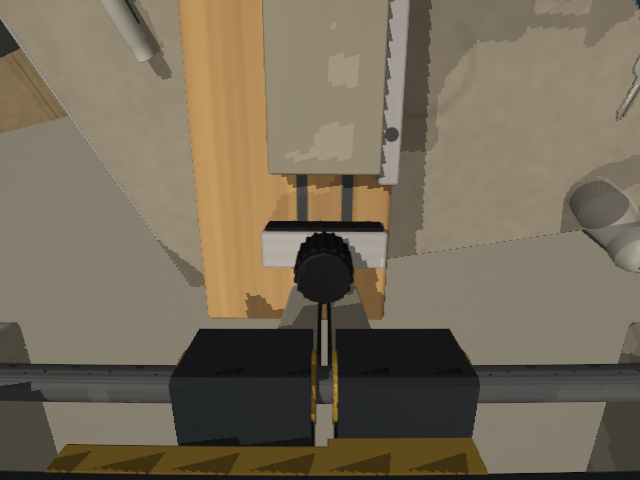

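The fingers shut empty on the upslope side of the knob, so the jaw started partly down. I'll measure where it is.

Run:
```python
from h import *
b=np.loadtxt("bed.txt")
def bray(c,uv,z):
  p=cv2.undistortPoints(np.array(uv,float).reshape(-1,1,2),c["intrinsics"],c["dist"])[:,0];d=(np.c_[p,np.ones(len(p))]@c["R"])@bedR(b[2]);o=bedp(-c["R"].T@c["t"])
  return (o+d*((z-o[2])/d[:,2:])).round(1)
for k,rows in (("wrist10",dict(knob=[(323,248)],face=[(325,221)],stone=[(280,167),(368,168)])),("wrist12",dict(knob=[(324,278)],face=[(325,230)],stone=[(270,174),(382,173)]))):
  c=load(k+".npz")
  print(k,"knobtop",bray(c,rows["knob"],53),"face z18",bray(c,rows["face"],18),"stone end",bray(c,rows["stone"],24))
T=load("top0.npz");S=load("side0.npz")
print("top0 knob",bray(T,unz([(643,303)],3.8,(240,190)),53),"side0 knob top",bray(S,unz([(613,140)],3.4,(220,220)),53), "jaw front top near corner side0",bray(S,unz([(590,213)],3.4,(220,220)),18),"top0 jaw corners",bray(T,unz([(645,252),(622,360),(680,260),(658,367)],3.8,(240,190)),18))
```

```text
wrist10 knobtop [[198.1 -26.9  53. ]] face z18 [[192.8 -26.1  18. ]] stone end [[159.7 -51.8  24. ]
 [159.9  -1.8  24. ]]
wrist12 knobtop [[199.3 -26.4  53. ]] face z18 [[188.8 -26.2  18. ]] stone end [[160.3 -51.7  24. ]
 [159.6  -0.2  24. ]]
top0 knob [[203.8 -22.8  53. ]] side0 knob top [[201.6 -24.   53. ]] jaw front top near corner side0 [[193.1 -55.6  18. ]] top0 jaw corners [[190.2   8.   18. ]
 [191.5 -55.2  18. ]
 [210.9   7.7  18. ]
 [212.6 -54.4  18. ]]
```

The jaw face is at about x=191 and the knob axis at about 202, the same as at the start. The closed fingers already bear on the knob's upslope side, centred, so I'll push the jaw down from there.

Emit:
move_arm(moves=[1,0,-0.002,0,0,0,0,1,0,-0.003,0,0,0,0,1,0,-0.003,0,0,0,0,1,0,-0.003,0,0,0,0,1,0,-0.003,0,0,0,0,1,0,-0.003,0,0,0,0,1,0,-0.003,0,0,0,0,1,0,0,0,0,0,0,1,0,0,0,0,0,0])

```text
time: 20.82
eef_pos: [485.9, -201.0, 144.7]
eef_rot: [0.215, 0.97, -0.106, -0.027]
contact_force: [-1.5, -1.0, 0.0]
finger_gap: 0.005
```

Run:
```python
from h import *
st();pics(13,("wrist","side"))
```

```text
t 20.82 p [ 485.9 -201.   144.7] x [ 0.976 -0.218 -0.007] z [-0.098 -0.411 -0.906] F [-1.5 -1.   0. ] M [ 0.06  0.17 -0.03] gap 0.005 j [-0.31  0.31  1.75 -0.49  1.1   0.14]
bed p [196.9 -25.   27. ] Fbed [ 1.1 -1.2 -0.5] Rerr [0.   0.31 0.26]
```

View pics/wrist13.png

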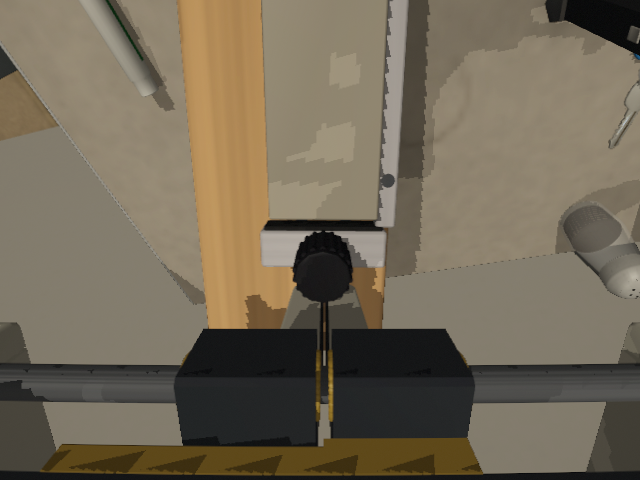

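Emit:
move_arm(moves=[1,0,-0.0015,0,0,0,0,1,0,-0.0015,0,0,0,0,1,0,-0.001,0,0,0,0,1,0,-0.001,0,0,0,0,1,0,-0.001,0,0,0,0,1,0,0,0,0,0,0,1,0,0,0,0,0,0])

```text
time: 21.5
eef_pos: [487.1, -196.4, 142.7]
eef_rot: [0.215, 0.97, -0.107, -0.027]
contact_force: [1.3, -3.4, 1.7]
finger_gap: 0.009
```

Run:
```python
from h import *
st()
```

```text
t 21.5 p [ 487.1 -196.4  142.7] x [ 0.976 -0.218 -0.006] z [-0.098 -0.412 -0.906] F [ 1.3 -3.4  1.7] M [-0.37 -0.2   0.14] gap 0.009 j [-0.3   0.32  1.75 -0.49  1.1   0.15]
bed p [191.8 -24.8  27.2] Fbed [3.4 2.  0.2] Rerr [0.06 0.28 0.22]
```

Emit:
move_arm(moves=[1,0,-0.001,0,0,0,0,1,0,-0.0005,0,0,0,0,1,0,0,0,0,0,0,1,0,0,0,0,0,0])

```text
time: 21.83
eef_pos: [487.2, -196.2, 142.7]
eef_rot: [0.216, 0.97, -0.107, -0.027]
contact_force: [-0.2, -7.2, 2.3]
finger_gap: 0.003
```

Run:
```python
from h import *
st()
```

```text
t 21.83 p [ 487.2 -196.2  142.7] x [ 0.976 -0.218 -0.006] z [-0.098 -0.414 -0.905] F [-0.2 -7.2  2.3] M [-1.18  0.    0.14] gap 0.003 j [-0.3   0.32  1.75 -0.5   1.1   0.16]
bed p [191.6 -24.8  27.3] Fbed [ 7.4  1.4 -0.9] Rerr [0.18 0.29 0.23]
```

Emit:
move_arm(moves=[1,0,-0.001,0,0,0,0,1,0,-0.0005,0,0,0,0,1,0,0,0,0,0,0,1,0,0,0,0,0,0])

```text
time: 22.17
eef_pos: [487.2, -196.1, 142.7]
eef_rot: [0.217, 0.97, -0.107, -0.027]
contact_force: [-0.9, -11.4, 4.5]
finger_gap: 0.004
```

Run:
```python
from h import *
st();pics(14,("wrist","side"));zoom("side",14,330,210,130,97)
a=cv2.imread("pics/wrist14.png")[150:320,230:420];cv2.imwrite("pics/w14z.png",cv2.resize(a,None,fx=3.4,fy=3.4,interpolation=cv2.INTER_CUBIC))
```

```text
t 22.17 p [ 487.2 -196.1  142.7] x [ 0.976 -0.219 -0.006] z [-0.099 -0.416 -0.904] F [ -0.9 -11.4   4.5] M [-1.95  0.27  0.12] gap 0.004 j [-0.3   0.32  1.75 -0.5   1.1   0.16]
bed p [191.5 -24.8  27.3] Fbed [12.2  1.6 -0.7] Rerr [0.31 0.3  0.22]
side scale 6.076923076923077 off 330 210
```

View pics/w14z.png

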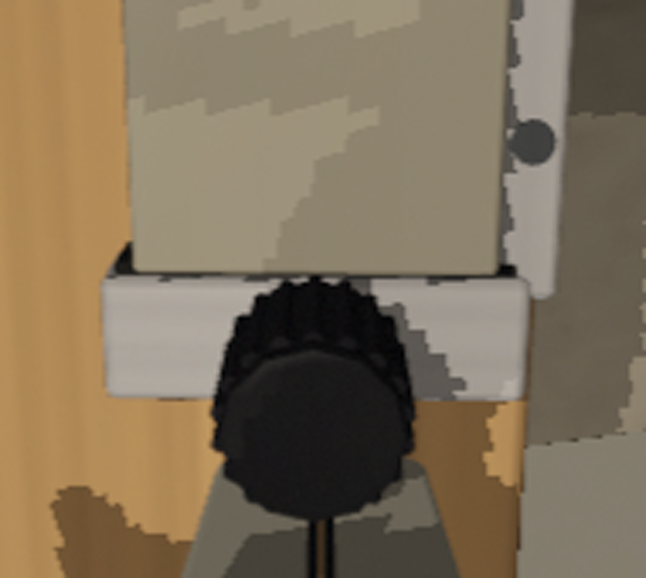

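View pics/side14z.png

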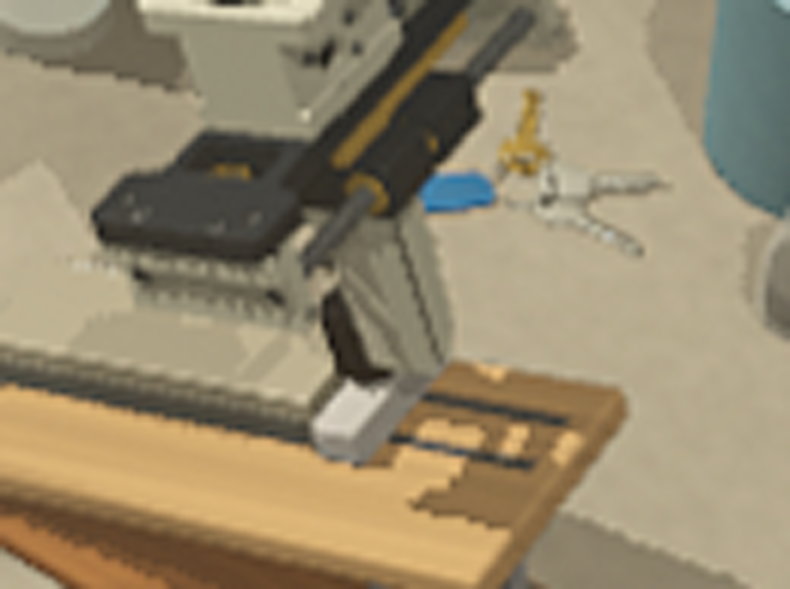

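The jaw is hard against the stone, and the force rose to 12 N with no further travel. I'll back off upslope and lift clear.

Emit:
move_arm(moves=[1,0,0.002,0,0,0,0,1,0,0.005,0,0,0,0,1,0,0.006,0,0,0,0,1,0,0.002,-0.01,0,0,0,1,0,0,-0.02,0,0,0,1,0,0,-0.025,0,0,0,1,0,0,-0.03,0,0,0,1,-0.02,0,-0.025,0,0,0,1,-0.03,0,-0.015,0,0,0,1,-0.035,0,0,0,0,0,1,-0.035,0,0,0,0,0,1,-0.03,0,0,0,0,0])

```text
time: 23.27
eef_pos: [348.2, -121.4, 262.4]
eef_rot: [0.215, 0.97, -0.106, -0.027]
contact_force: [-0.6, 0.3, -0.6]
finger_gap: 0.006
```

Run:
```python
from h import *
st();pics(15,("side","top","wrist"));zoom("side",15,290,210,160,120);zoom("top",15,290,200,180,135)
```

```text
t 23.27 p [ 348.2 -121.4  262.4] x [ 0.976 -0.218 -0.007] z [-0.098 -0.411 -0.906] F [-0.6  0.3 -0.6] M [ 0.16  0.04 -0.  ] gap 0.006 j [-0.22 -0.06  1.87 -0.45  1.36  0.1 ]
bed p [ 203.7 -176.8  153.7] Fbed [-0.4 -0.7 -0.4] Rerr [0.   0.33 0.26]
side scale 4.916666666666667 off 290 210
top scale 4.37037037037037 off 290 200
```

View pics/side15z.png

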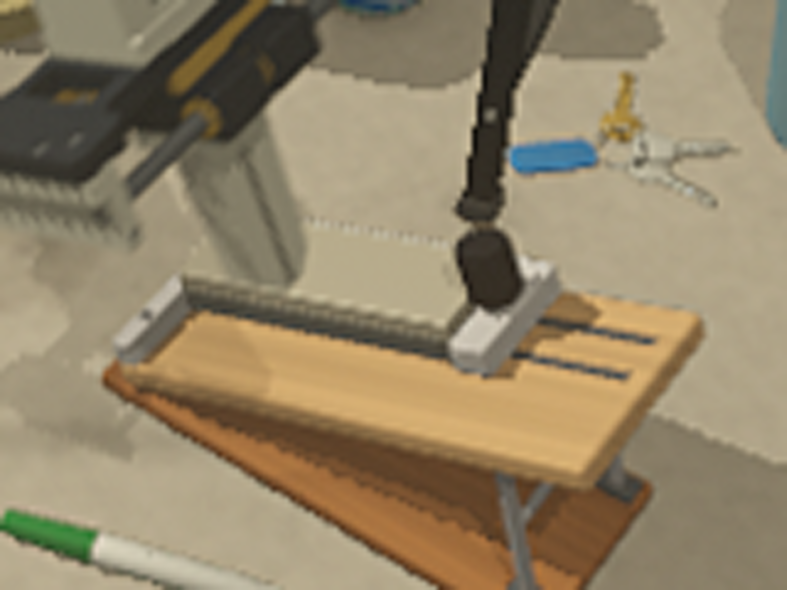

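View pics/top15z.png

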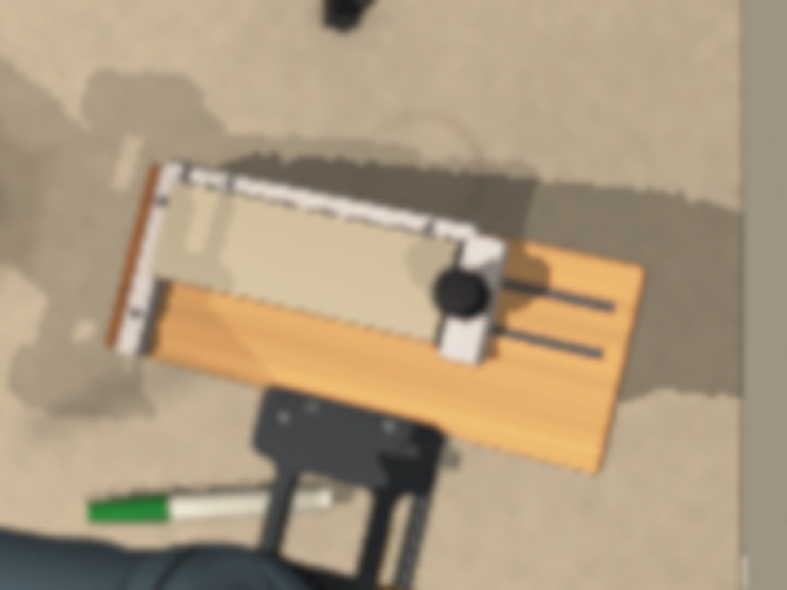

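View pics/wrist15.png

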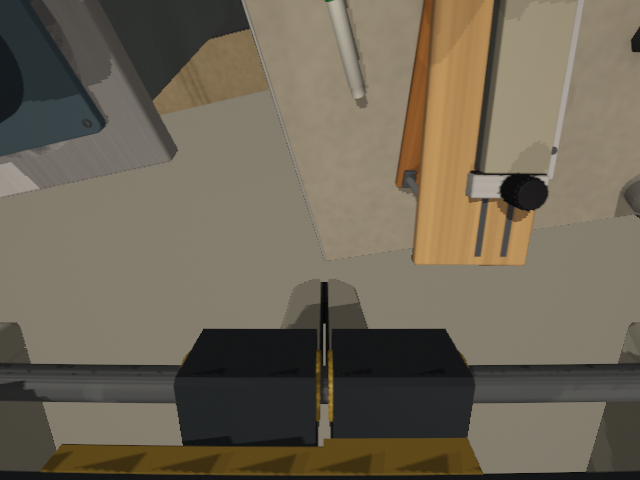

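The side view shows the stone flush in the corner of stop and fence, with the jaw on its upper end. The top view shows no wood between stone and fence ((190,180)–(470,235) zoomed) or at the stop. The pen and keys have not moved and the arm is clear. Handing in.

Run:
```python
from station import manip
print(manip.job_done())
```

```text
the job is handed in; nothing more can be done
None
```

The large whetstone is on the sloping bed, pale face up, against the side fence and the foot stop. The clamp jaw is snug on its upper end. I handed the job in at about 23 s of the 58 s allowed.

- **Placing:** I gripped the stone across its width, tilted it to the slope and lowered it until it touched the bed. The normal force swung by about 10 N.
- **Seating:** I slid the stone to the foot stop, where the force rose to about 9 N. I then pushed it sideways onto the fence (about 8 N) and pushed its upper end again (about 9 N). It stayed put each time.
- **Jaw:** I pushed the jaw down until the force reached 12 N with no further travel.
- **Last checks:** The final side and top pictures show no gap visible at the fence, foot stop or jaw. The measured stone end was 159.6–160.3 mm up the bed, where 160 is expected. The arm ended clear with no contact force, and the pen and keys look unmoved; I did not compare the other bystanders before and after.

**What went differently from plan:**
- **Jaw start:** I assumed the jaw was fully up the slope, but it had already been slid about 14 mm down.
- **Knob contact:** Because of that, the closed fingers first leaned on the knob at about 5 N, which did not noticeably move the jaw. My attempt to grip the knob then closed empty behind it, so I pushed the knob with closed fingers instead.
- **Camera estimates:** The three camera views put the bed position 2–4 mm apart, so I relied on contact for the final seating.

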